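# Set out the weighing row on the staging board

### The arm

A 6-joint arm with a two-finger parallel gripper is mounted at the origin on the work surface; the furniture and walls round the work are solid. World frame = base frame: x ahead of the robot, y to its left, z up, the work surface at z = 0. Lengths are in mm, angles in rad, forces in N, time in s.
With the tool pointing down it reaches from about 250 to 800 mm from the base axis. Payload 8.5 kg.
Tool frame: the origin (TCP) lies at the very end of the fingers, on their centre line; the grasp point (between the pads) lies 19 mm behind it; x points along the fingers, y is the direction in which the jaws open and shut, and the axes are right-handed (so a half turn about x gives the same grasp; the last joint's range is limited). The gripper opens to 85 mm and grips with 20 to 120 N. Pads are 22 mm wide; open, the fingers measure 114 mm over their backs; the gripper's body (76 mm by 85 mm) begins 54 mm behind the grasp point. The pads swing forward as they close: fully open they stand 13 mm farther back than shut.
Start: joints at [1.325, 0.238, -0.013, 1.319, 0, 1.571], TCP at [127.736, 509.175, 205.576] pointing down, gripper open.
Joint ranges: [-2.66, 2.66], [-1.03, 1.9], [-1.14, 1.46], [-1.82, 2.27], [-1.45, 1.34], [-3.14, 3.14]. Speed limits (rad/s): [2.22, 2.22, 2.79, 3.14, 3.14, 3.14].

### API

Orientations are given as a 3x3 rotation matrix whose columns are the frame's x, y, z axes.
In Python, from plant import bot gives the robot as it stands. The module is installed in compiled form; this text tells all that it offers.
- The arm moves only by the tool send_rows, never from a script. Its argument "series" is a list of rows, each a list of 7 numbers: the shift along the tool's x, y, z in mm, then the turn, a rotation vector about the tool's x, y, z in degrees, then the opening, from -1 (shut) to 1 (fully open), so that 0 is half open. A call has 1 to 12 rows; each row is the pose to reach, as a shift and turn from the pose measured when the call began, along the tool's axes at that moment; what a row does not reach only later rows make up. A row lasts 1/10 s, in which the tool goes at most 50 mm and 8.59 degrees, less where a joint would pass 70% of its speed; a pose out of reach is approached as far as the arm can. A call with a gripper value outside its range is refused whole. The fingers move at their own pace and stop on an object; "newtons" is the grip in N (left out, the last holds). Time passes only in rows, so rows that repeat a pose let the fingers close. It gives the time, the measured TCP pose, the force and the opening at its end, in the units of the state.
- bot.read_state(): the state, without advancing time (a new reading comes with each control period).
- bot.camera(name): name is "scene" or "top"; returns a dict with "frame" (400x640x3 uint8, red, green, blue), "range_z" (400x640 float32, mm along the optical axis (not along the pixel's ray), 0 where there is no reading), "fx", "fy", "cx", "cy" (pixels), "distortion" ([k1, k2, p1, p2, k3] as OpenCV has them; the pictures are not rectified), "camera_from_world" (4x4, takes a point from world to camera coordinates). Camera axes: x right, y down, z forward; pixel columns grow to the right and rows downward; lengths in mm; the calibration is good to about 2 mm. A picture is of the moment at which its call begins.
- bot.finish_job(): hands the job in, once; it reports no verdict.
Trained networks look in a picture, given as the dict that the camera call returned (one of the last four; its "shot" number tells which), for a name from the list of things; names that differ only in an ending like _2 or _b are one class to them, and where a whole thing is asked for, a point or a joint stands for the part that bears it (a point fixed in the world has none). Each returns a list of dicts, best first, with "p" (0 to 1); they miss things now and then, are a little off and sometimes report something else, mostly with a low value. They report only what shows in the picture. A call takes as long as a camera call. They do not tell look-alikes from the thing itself.
- bot.boxes_of(picture, target): "rect" ([left, top, width, height] in pixels, round what is visible of it).
- bot.mark_of(picture, target): "point" ([column, row] in pixels: a listed point, or the origin of a listed thing).
The state is a dict: "t": time; "joint_positions": joint angles; "qvel": joint speeds; "tau": joint torques, N m; "position": TCP position; "orientation": TCP orientation; "force": force on the tool from outside, world axes, zero at the start; "ft_torque": the same for the moment, N m; "grip_width": opening from 0.0 (shut) to 1.0 (fully open).
Only numpy, scipy, OpenCV 4.12 (cv2) and the standard library are available. Lean on these libraries where they do the work, as an engineer would, in place of code of your own. Each camera call takes 0.05 s, during which the arm holds its last target.

### The job

Set out the weighing row on the grey board: move the small brown vial off the blue pad to the middle of the green pad, stand the white jar with the grey lid in the middle of the blue pad, and stand the black-capped white vial on the bare board exactly half-way between the two pads, in line with them. Stand the white plastic cup upright and centred on top of the jar's lid. Leave everything upright and let go, and do not disturb the white-capped spare vial, the slim brown bottle or the red-topped squeeze bottle.

Things in the scene. Friction and masses are not known exactly. Their poses are not given: they have to be found in the camera images.
- board: Flat grey plastic board fixed to the bench, 110 x 270 mm, its top 6 mm above the bench, with a 5 mm wide lip along each long edge that rises 3 mm above that top. Origin: centre of its underside, on the bench; x across the board, y along its length, z up. The pads' centres lie 90 mm from its centre on the y axis, one towards each end, so the origin is below the point half-way between the pads.
- pad_blue: Blue flat round pad, 68 mm across and 3 mm thick, fixed on the board towards one end (which end varies); origin: centre of its underside, 6 mm above the bench; its top is 9 mm above the bench.
- pad_green: Green flat round pad, 68 mm across and 3 mm thick, fixed on the board towards the other end; origin: centre of its underside, 6 mm above the bench; its top is 9 mm above the bench.
- brown_vial_mid (a point): Small loose dark brown vial with a black cap, 33 mm across, 58 mm tall; at the start it stands upright on the blue pad. Point: on its axis, half-way up (29 mm above its underside); z up along its axis. About 35 g.
- jar_mid (a point): Loose squat white jar with a wide flat grey screw lid, 44 x 46 mm across the lid, 41 mm across the body, 72 mm tall, the lid being its top 19 mm; it stands upright on the bench. Point: on its axis, half-way up (36 mm above its underside); z up along its axis. About 53 g.
- white_vial_mid (a point): Loose white vial with a black cap, 36 mm across, 78 mm tall, upright on the bench. Point: on its axis, half-way up (39 mm above its underside); z up along its axis. About 56 g.
- cup_mid (a point): Loose small open cup of white plastic, 47 mm across the rim, tapering to 40 mm at its foot, 46 mm tall, upright (mouth up) on the bench. Point: on its axis, half-way up (23 mm above its underside); z up towards the mouth. About 18 g.
- spare_vial_mid (a point): Bystander, not to be disturbed: loose white vial with a white cap, 35 mm across, 66 mm tall, upright on the bench. Point: on its axis, half-way up.
- amber_bottle_mid (a point): Bystander, not to be disturbed: slim loose dark brown bottle with a black cap, 50 x 53 mm across, 140 mm tall, upright on the bench. Point: on its axis, half-way up.
- wash_bottle_mid (a point): Bystander, not to be disturbed: pale grey loose squeeze bottle with a red top, 53 mm across, 145 mm tall, upright on the bench. Point: on its axis, half-way up.
Mind the look-alikes: they are no part of the job. Leave any orange or pink look-alike of the part that bears jar_mid alone. What is shaped like the part that bears cup_mid but orange is not meant.

How it is judged:
By the outcome, as a careful person would: the job done as asked, in the order asked, and still so for the second after the job is handed in, with the robot touching nothing.
It also fails if it takes over 120 s, if anything falls off the work surface, if the arm or the gripper's body presses on something with over 40 N, if the wrist force passes 120 N, or if a joint passes its speed limit or range.

## Working session

There is one attempt and no reset: what is moved stays moved. The work goes in short steps, Python scripts to look and compute and a tool call to move; the robot and the scene stay as the last step left them, time stands still between calls to the robot, and variables do not carry over. Pictures are saved under pics/ and viewed, and the job is handed in when it is done.

Besides the shell and the picture viewer there is one more tool, called after "Call:" as name(argument=value, ...) on one line, values as JSON. send_rows: Moves the arm, as the interface text tells. Its arguments: {"type":"object","properties":{"series":{"type":"array"},"newtons":{"type":"number"}},"required":["series"]}

```bash
mkdir -p pics; python3 - <<'E'
from plant import bot
import cv2
s=bot.read_state()
print({k:(v if not hasattr(v,'round') else v) for k,v in s.items()})
for n in ["scene","top"]:
    p=bot.camera(n)
    print(n,p['fx'],p['fy'],p['cx'],p['cy'],p['distortion'],p['camera_from_world'],p['shot'])
    cv2.imwrite(f'pics/{n}0.png',p['frame'][:,:,::-1])
E
```

```text
{'t': 0.0, 'joint_positions': array([ 1.32499076e+00,  2.38788290e-01, -1.42415451e-02,  1.31918033e+00,
       -1.95804009e-05,  1.57080980e+00]), 'qvel': array([ 0.00107363,  0.00394881, -0.00154739, -0.00034077,  0.0001615 ,
       -0.00109457]), 'tau': array([ 2.85628346e-03, -5.38770139e+01,  3.46438801e+01,  1.81184197e-02,
        2.23104653e-04,  8.97264215e-06]), 'position': array([127.65238764, 508.794256  , 204.97864622]), 'orientation': array([[-3.25048691e-04,  2.43350582e-01,  9.69938343e-01],
       [-1.37610644e-03,  9.69937367e-01, -2.43350798e-01],
       [-9.99999000e-01, -1.41383926e-03,  1.95994320e-05]]), 'force': array([ 0.31511762, -0.38281439, -0.66385022]), 'ft_torque': array([ 0.0173518 , -0.05471151, -0.04504685]), 'grip_width': 1.0037587970310253}
scene 370.03100329343675 370.03100329343675 315.3162698011924 194.49180803890204 [0.01472349 0.         0.         0.         0.        ] [[-8.92056106e-01 -4.51593945e-01 -1.72862026e-02  4.86662326e+02]
 [-3.26683838e-01  6.70800954e-01 -6.65810596e-01  1.83519995e+02]
 [ 3.12271635e-01 -5.88293284e-01 -7.45920530e-01  7.99895160e+02]
 [ 0.00000000e+00  0.00000000e+00  0.00000000e+00  1.00000000e+00]] 1
top 487.5995579538006 487.5995579538006 322.4976084065132 188.3681815904299 [-0.09809116  0.          0.          0.          0.        ] [[ 8.32431171e-02 -9.96515528e-01  5.23311520e-03  4.32627246e+01]
 [-9.76544620e-01 -8.26190197e-02 -1.98833355e-01  5.09228717e+02]
 [ 1.98572881e-01  1.14411378e-02 -9.80019342e-01  1.23303451e+03]
 [ 0.00000000e+00  0.00000000e+00  0.00000000e+00  1.00000000e+00]] 2
```

View pics/scene0.png

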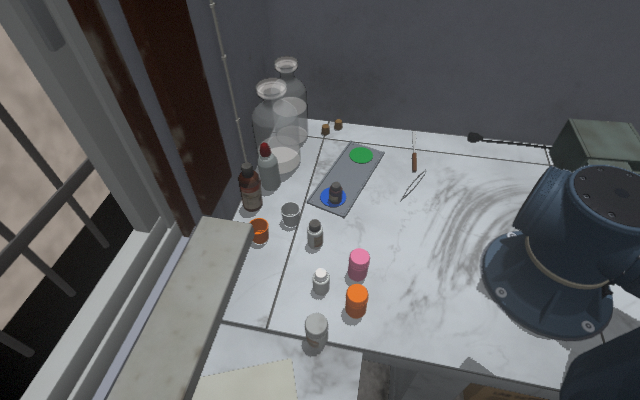

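View pics/top0.png

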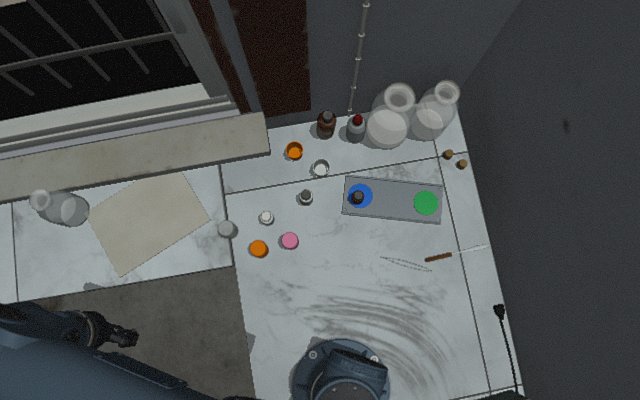

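The top view shows the board with the blue pad (360,195) holding the brown vial and the green pad (426,203). The black-capped white vial is at (306,197), the cup at (320,169), the grey-lidded jar at (226,229) by the bench edge, and the spare vial at (266,217). The orange and pink look-alikes are at (258,248), (290,240) and (294,150).

```bash
cat > h.py <<'E'
import numpy as np, cv2
from plant import bot
np.set_printoptions(precision=1,suppress=True)
def cam(p):
    K=np.array([[p['fx'],0,p['cx']],[0,p['fy'],p['cy']],[0,0,1]]);T=np.array(p['camera_from_world'])
    return K,np.array(p['distortion'],float),T
def ray(p,uv):
    K,d,T=cam(p); x,y=cv2.undistortPoints(np.array([[uv]],float),K,d)[0,0]
    R=T[:3,:3]; return -R.T@T[:3,3], R.T@np.array([x,y,1.])
def atz(p,uv,z):
    c,r=ray(p,uv); return c+r*(z-c[2])/r[2]
def tri(rs):
    A=np.zeros((3,3));b=np.zeros(3)
    for c,r in rs:
        r=r/np.linalg.norm(r);M=np.eye(3)-np.outer(r,r);A+=M;b+=M@c
    X=np.linalg.solve(A,b); return X,[np.linalg.norm((np.eye(3)-np.outer(r,r)/(r@r))@(X-c)) for c,r in rs]
def cloud(p):
    K,d,T=cam(p);h,w=p['range_z'].shape
    v,u=np.mgrid[:h,:w];q=cv2.undistortPoints(np.stack([u,v],-1).reshape(-1,1,2).astype(float),K,d).reshape(h,w,2)
    z=p['range_z'];P=np.dstack([q[...,0]*z,q[...,1]*z,z])
    W=(P-T[:3,3])@T[:3,:3]; W[z==0]=np.nan; return W
E
python3 - <<'E'
from h import *
ps={n:bot.camera(n) for n in ["scene","top"]}
for t in ["board","pad_blue","pad_green","brown_vial_mid","jar_mid","white_vial_mid","cup_mid","spare_vial_mid","amber_bottle_mid","wash_bottle_mid"]:
    print(t)
    b={}
    for n,p in ps.items():
        m=bot.mark_of(p,t)[:4]; print('  ',n,[(np.round(q['point'],1).tolist(),round(q['p'],2)) for q in m])
        if m:b[n]=ray(p,m[0]['point'])
    if len(b)==2: print('   tri',*tri(list(b.values())))
C=cloud(ps['top']);Cs=cloud(ps['scene'])
for uv in [(360,210),(426,203),(375,215),(306,195),(226,227),(320,169),(266,215),(357,194)]: print(uv,C[uv[1],uv[0]])
for n,(a,b,c,d) in dict(scene=(225,120,400,360),top=(200,90,480,270)).items():
    im=ps[n]['frame'][b:d,a:c,::-1]; cv2.imwrite(f'pics/{n}_crop.png',cv2.resize(im,None,fx=600/(d-b) if n=='scene' else 2.8,fy=600/(d-b) if n=='scene' else 2.8,interpolation=cv2.INTER_CUBIC))
E
```

```text
board
   scene [([332.9, 195.4], 0.72), ([316.9, 230.9], 0.65), ([343.9, 177.2], 0.63)]
   top [([393.8, 197.8], 0.89)]
   tri [ 539.1 -125.1 -123.4] [np.float64(10.827391269533369), np.float64(10.827391269533445)]
pad_blue
   scene [([332.9, 196.1], 0.56)]
   top [([361.5, 197.4], 0.59)]
   tri [501.2 -21.2   0.7] [np.float64(3.2750313766991996), np.float64(3.275031376699295)]
pad_green
   scene [([343.4, 177.9], 0.75), ([363.8, 152.9], 0.57)]
   top [([423.5, 200.9], 0.92)]
   tri [ 541.5 -216.4 -132.7] [np.float64(13.346610266962033), np.float64(13.346610266961857)]
brown_vial_mid
   scene [([333.4, 195.7], 0.65)]
   top [([357.7, 194.6], 0.54)]
   tri [500.2 -10.4  15.8] [np.float64(1.6479768605557596), np.float64(1.6479768605556733)]
jar_mid
   scene [([312.2, 328.9], 0.8), ([358.9, 302.5], 0.72), ([358.9, 264.7], 0.65)]
   top [([225.4, 227.4], 0.65), ([291.9, 241.3], 0.52), ([261.9, 249.5], 0.5)]
   tri [381.9 330.6  43.6] [np.float64(1.826899011607651), np.float64(1.826899011607738)]
white_vial_mid
   scene []
   top [([306.8, 194.7], 0.48)]
cup_mid
   scene [([258.0, 230.1],
[... 294 characters left out ...]
.4], 0.45)]
   tri [421.2 217.3  11.5] [np.float64(0.6223934234328963), np.float64(0.6223934234330118)]
amber_bottle_mid
   scene [([252.1, 187.6], 0.61)]
   top [([329.7, 121.3], 0.69)]
   tri [687.5  80.2  46.9] [np.float64(4.532977638793267), np.float64(4.53297763879308)]
wash_bottle_mid
   scene [([268.2, 169.9], 0.94)]
   top [([358.1, 127.0], 0.94)]
   tri [683.8   3.1  41.3] [np.float64(0.5711132711085023), np.float64(0.5711132711085406)]
(360, 210) [462.  -19.8   6. ]
(426, 203) [ 495.2 -197.2   11.3]
(375, 215) [451.7 -61.3   5.7]
(306, 195) [477.2 126.2  79.4]
(226, 227) [378.4 323.2  71. ]
(320, 169) [567.7  97.8   1.1]
(266, 215) [419.1 225.1  63.4]
(357, 194) [493.   -4.8  68.3]
```

View crops.

View pics/top_crop.png

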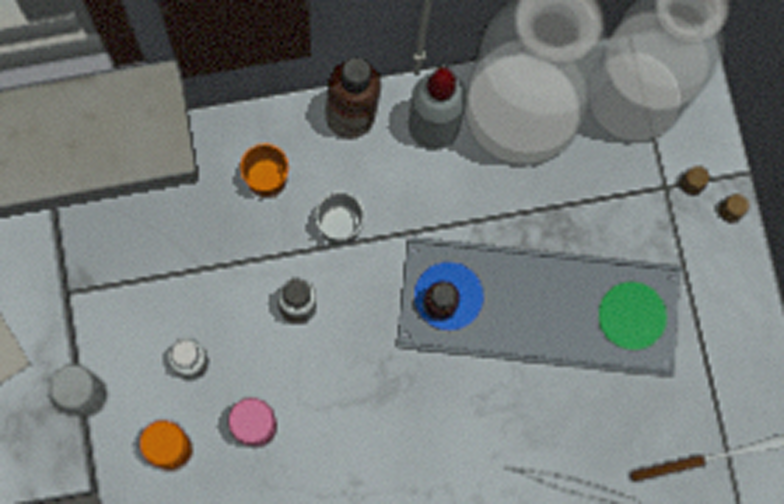

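View pics/scene_crop.png

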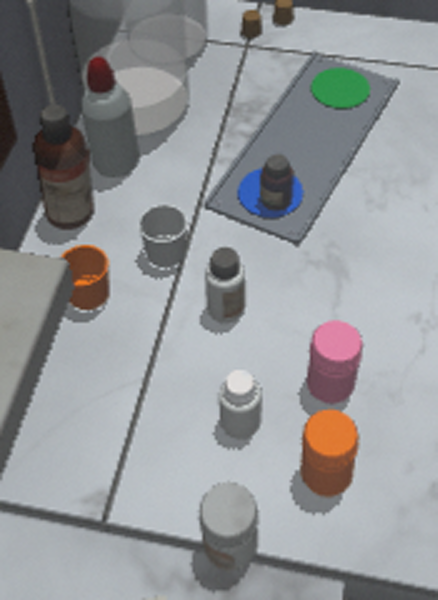

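```bash
cat >> h.py <<'E'
def circ(P):
    A=np.c_[2*P,np.ones(len(P))];s=np.linalg.lstsq(A,(P**2).sum(1),rcond=None)[0]
    return s[:2],np.sqrt(s[2]+s[:2]@s[:2])
def topring(ps,xy,r,zmin,zmax):
    for n,p in ps.items():
        C=cloud(p).reshape(-1,3);m=(np.hypot(*(C[:,:2]-xy).T)<r)&(C[:,2]>zmin)&(C[:,2]<zmax)
        Q=C[m]
        if len(Q)<6: print('  ',n,'few',len(Q));continue
        c,rr=cv2.minEnclosingCircle(Q[:,:2].astype(np.float32))
        print('  ',n,len(Q),'mean',Q.mean(0),'mec',np.array(c),round(rr,1),'z',np.percentile(Q[:,2],[5,50,95]))
def pads(p):
    hsv=cv2.cvtColor(p['frame'],cv2.COLOR_RGB2HSV)
    out={}
    for nm,(a,b) in dict(blue=(100,130),green=(45,85)).items():
        m=cv2.inRange(hsv,(a,120,60),(b,255,255));n,l,st,ce=cv2.connectedComponentsWithStats(m)
        k=1+np.argmax(st[1:,4]);cs,_=cv2.findContours((l==k).astype(np.uint8),0,cv2.CHAIN_APPROX_NONE)
        pts=max(cs,key=len)[:,0].astype(float)
        W=np.array([atz(p,q,9.)[:2] for q in cv2.convexHull(pts.astype(np.float32))[:,0]])
        out[nm]=circ(W)
    return out
E
python3 - <<'E'
from h import *
ps={n:bot.camera(n) for n in ["scene","top"]}
for n,p in ps.items():
    for k,v in pads(p).items(): print(n,k,*v)
for nm,xy,h in [("brown",(495,-5),67),("jar",(380,326),72),("white",(478,126),78),("cup",(570,95),46),("spare",(420,222),66),("amber",(688,80),140),("wash",(684,3),145)]:
    print(nm);topring(ps,xy,40,h-12,h+8)
    print(' body');topring(ps,xy,40,14,h+8)
E
```

```text
scene blue [501.8 -13. ] 33.18641896164576
scene green [ 496.8 -192.9] 32.95932968072939
top blue [502.  -16.3] 33.30562395215494
top green [ 497.8 -196.2] 32.75458178992019
brown
   scene 78 mean [489.9  -2.4  63.8] mec [491.4  -3. ] 13.3 z [56.9 65.1 67.6]
   top 72 mean [490.5  -8.1  64.9] mec [491.6  -9.2] 13.3 z [56.  65.6 70.7]
 body
   scene 239 mean [488.    2.6  46.5] mec [491.1  -3.6] 17.4 z [20.  49.8 66.7]
   top 155 mean [487.8  -6.6  52.2] mec [497.5 -12. ] 30.1 z [16.  54.2 68.5]
jar
   scene 449 mean [375.9 329.4  70.4] mec [377.3 327.3] 21.4 z [64.6 70.9 73.1]
   top 211 mean [375.9 323.9  70. ] mec [376.3 325.2] 21.3 z [64.  70.2 74.5]
 body
   scene 642 mean [373.8 333.   60.6] mec [376.7 328.3] 22.1 z [21.9 70.  72.8]
   top 269 mean [374.1 321.1  63. ] mec [376.1 324.6] 21.8 z [25.8 69.6 74.3]
white
   scene 115 mean [478.7 132.6  74.9] mec [479.4 130.3] 13.1 z [66.9 76.  78.4]
   top 80 mean [479.  127.3  76.7] mec [477.8 126.5] 14.3 z [69.6 76.7 81.5]
 body
   scene 368 mean [475.7 138.8  53.2] mec [478.8 132.2] 18.3 z [19.3 56.6 77.9]
   top 183 mean [475.2 12
[... 683 characters left out ...]
.6 z [25.6 52.1 67.4]
amber
   scene 156 mean [690.6  91.  137.4] mec [695.1  83.1] 34.9 z [129.5 138.  146.4]
   top 136 mean [691.5  89.3 137.4] mec [695.3  82.4] 33.2 z [130.1 138.  144.3]
 body
   scene 833 mean [687.3  96.5  94.8] mec [688.4  80.9] 39.9 z [ 28.9 102.6 139.3]
   top 637 mean [686.9  88.6  98.7] mec [689.8  83.7] 39.6 z [ 36.  104.7 139.9]
wash
   scene 193 mean [682.9  -9.4 141.6] mec [685.7  -6.6] 33.8 z [133.5 141.3 151.1]
   top 85 mean [676.8  -1.4 141.7] mec [683.6  -7.8] 29.5 z [134.4 141.2 150.2]
 body
   scene 1149 mean [670.6   7.4  91. ] mec [683.8   3. ] 39.8 z [ 23.8  95.5 144.6]
   top 608 mean [666.8   3.5  89.7] mec [680.4   1.7] 36.9 z [ 24.   93.6 142.8]
```

```bash
cat >> h.py <<'E'
from scipy.spatial.transform import Rotation as Ro
def go(x,y,z,yaw=0):
    s=bot.read_state();R=np.array(s['orientation']);p=np.array(s['position'])
    c,sn=np.cos(np.radians(yaw)),np.sin(np.radians(yaw))
    G=np.c_[[0,0,-1.],[c,sn,0],np.cross([0,0,-1.],[c,sn,0])]
    print('t',round(s['t'],2),'pos',p,'grip',round(s['grip_width'],3),'F',s['force'],'-> shift',R.T@(np.array([x,y,z])-p),'turn',Ro.from_matrix(R.T@G).as_rotvec(degrees=True))
E
python3 - <<'E'
from h import *
go(491.4,-6,200)
p=bot.camera('top');C=cloud(p)
for uv in [(226,165),(240,150),(255,130),(226,250),(200,230),(236,225),(120,220),(400,120)]: print(uv,C[uv[1],uv[0]])
E
```

```text
t 1.3 pos [127.7 509.2 205.6] grip 1.001 F [-0.2  0.7  0.1] -> shift [   5.6 -411.2  478.1] turn [75.9  0.   0. ]
(226, 165) [558.4 359.6  -3.9]
(240, 150) [566.  298.  138.9]
(255, 130) [620.4 266.2 141.1]
(226, 250) [324.3 330.7  -1.8]
(200, 230) [371.2 406.5   3.6]
(236, 225) [394.5 312.7  -8.4]
(120, 220) [378.3 630.7   6.2]
(400, 120) [662.4 -89.9 183.6]
```

Call:
send_rows(series=[[5.6, -411.2, 478.1, 75.9, 0, 0, 1], [5.6, -411.2, 478.1, 75.9, 0, 0, 1], [5.6, -411.2, 478.1, 75.9, 0, 0, 1], [5.6, -411.2, 478.1, 75.9, 0, 0, 1], [5.6, -411.2, 478.1, 75.9, 0, 0, 1], [5.6, -411.2, 478.1, 75.9, 0, 0, 1], [5.6, -411.2, 478.1, 75.9, 0, 0, 1], [5.6, -411.2, 478.1, 75.9, 0, 0, 1], [5.6, -411.2, 478.1, 75.9, 0, 0, 1], [5.6, -411.2, 478.1, 75.9, 0, 0, 1], [5.6, -411.2, 478.1, 75.9, 0, 0, 1], [5.6, -411.2, 478.1, 75.9, 0, 0, 1]], newtons=25)

```text
t: 2.55
position: [474.7, 16.9, 200.5]
orientation: [[0.001, 1.0, -0.0], [0.0, -0.0, -1.0], [-1.0, 0.001, -0.0]]
force: [0.6, 1.6, -0.2]
grip_width: 0.996
```

```bash
python3 - <<'E'
from h import *
go(491.4,-6,100)
E
```

```text
t 2.55 pos [474.7  16.9 200.5] grip 0.996 F [ 0.6  1.6 -0.2] -> shift [100.5  16.7  22.9] turn [-0. -0. -0.]
```

Call:
send_rows(series=[[100, 16.7, 22.9, 0, 0, 0, 1], [100, 16.7, 22.9, 0, 0, 0, 1], [100, 16.7, 22.9, 0, 0, 0, 1], [100, 16.7, 22.9, 0, 0, 0, 1]])

```text
t: 2.95
position: [490.6, -6.0, 100.3]
orientation: [[-0.002, 1.0, -0.001], [0.0, -0.001, -1.0], [-1.0, -0.002, -0.0]]
force: [-0.5, 0.7, 0.4]
grip_width: 1.001
```

```bash
python3 - <<'E'
from h import *
go(491.4,-6,17)
for n in ['scene','top']:
    p=bot.camera(n);K,d,T=cam(p)
    s=bot.read_state()
    uv=cv2.projectPoints(np.array(s['position']),cv2.Rodrigues(T[:3,:3])[0],T[:3,3],K,d)[0].ravel();print(n,uv)
    im=p['frame'][:,:,::-1].copy();u,v=uv.astype(int)
    cv2.drawMarker(im,(u,v),(0,0,255),0,7,1)
    im=im[v-60:v+60,u-80:u+80];cv2.imwrite(f'pics/{n}1.png',cv2.resize(im,None,fx=4,fy=4,interpolation=cv2.INTER_CUBIC))
E
```

```text
t 2.95 pos [490.6  -6.  100.3] grip 1.001 F [-0.5  0.7  0.4] -> shift [83.3  1.   0. ] turn [-0.  -0.   0.1]
scene [335.9 174.1]
top [358.2 191.8]
```

View pics/scene1.png

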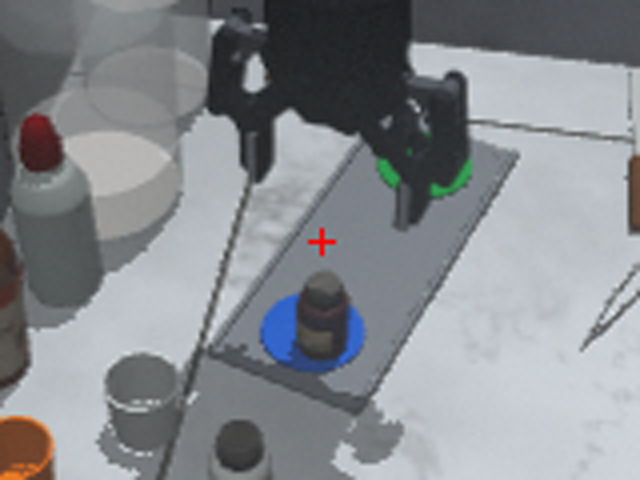

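View pics/top1.png

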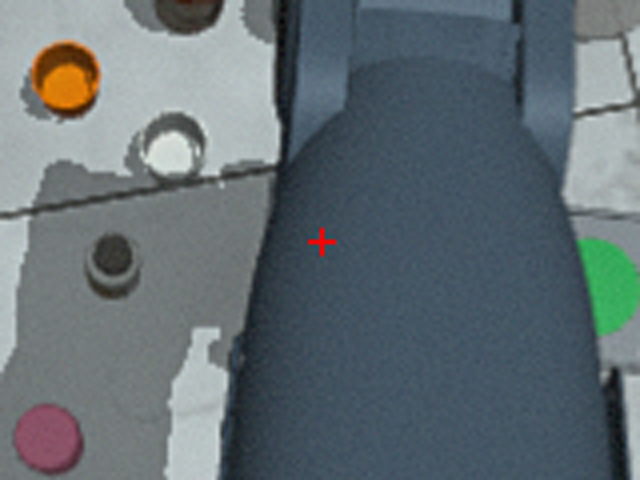

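```bash
python3 - <<'E'
from h import *
p=bot.camera('scene');C=cloud(p).reshape(-1,3)
m=(abs(C[:,0]-490)<75)&(abs(C[:,1]+6)<60)&(C[:,2]>90)&(C[:,2]<170)
Q=C[m]
for lo,hi in [(90,110),(110,125),(125,140),(140,170)]:
    for sx in (-1,1):
        q=Q[(Q[:,2]>lo)&(Q[:,2]<hi)&(sx*(Q[:,0]-490)>0)]
        if len(q): print(lo,sx,len(q),q.min(0),q.max(0),np.median(q,0))
for n in('scene','top'):
    K,d,T=cam(bot.camera(n));print(n,-T[:3,:3].T@T[:3,3])
E
```

```text
140 -1 65 [433.5 -11.2 143.2] [447.7   7.  169.6] [440.3   1.8 159.1]
140 1 76 [531.8 -16.5 140.9] [546.5   6.6 169.5] [533.1   0.5 156.7]
scene [244.3 567.2 727.3]
top [ 248.8   71.1 1309.4]
```

```bash
python3 - <<'E'
from h import *
p=bot.camera('scene');K,d,T=cam(p)
u0,v0=335-80,174-60
for uv in [(258,182),(402,228),(416,224),(246,175)]:
    c,r=ray(p,(u0+uv[0]/4,v0+uv[1]/4)); k=(6-c[1])/r[1]; print(uv,c+r*k)
f=p['range_z'][100:190,300:380]
cv2.imwrite('pics/sc2.png',cv2.resize(p['frame'][110:185,285:385,::-1],None,fx=8,fy=8,interpolation=cv2.INTER_NEAREST))
E
```

```text
(258, 182) [528.9   6.  143.5]
(402, 228) [439.2   6.  144.9]
(416, 224) [431.3   6.  151.4]
(246, 175) [536.6   6.  145.9]
```

View pics/sc2.png

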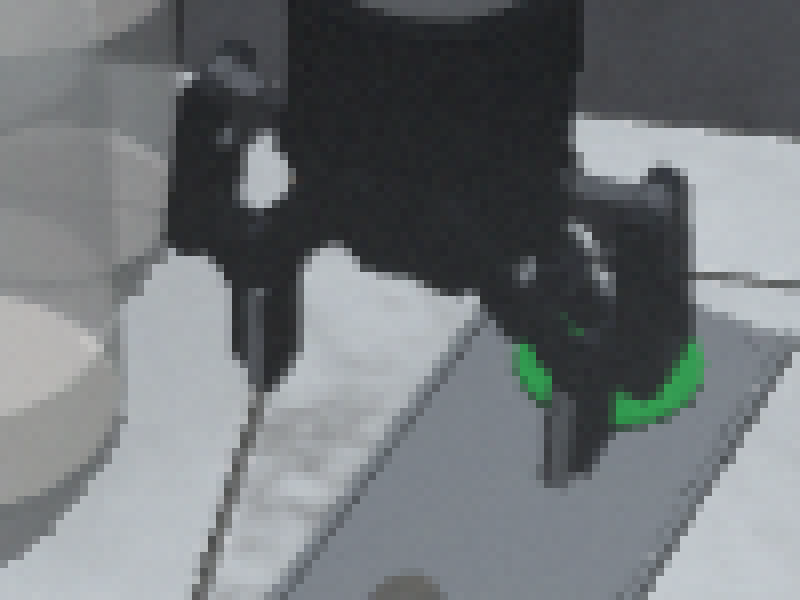

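The scene camera puts the open fingertips near z = 142, although the TCP reads 100. I'll close the fingers in free air to check the tool geometry before I rely on it.

Call:
send_rows(series=[[0, 0, 0, 0, 0, 0, -1], [0, 0, 0, 0, 0, 0, -1], [0, 0, 0, 0, 0, 0, -1], [0, 0, 0, 0, 0, 0, -1], [0, 0, 0, 0, 0, 0, -1], [0, 0, 0, 0, 0, 0, -1], [0, 0, 0, 0, 0, 0, -1], [0, 0, 0, 0, 0, 0, -1], [0, 0, 0, 0, 0, 0, -1], [0, 0, 0, 0, 0, 0, -1]])

```text
t: 4.25
position: [492.3, -5.4, 102.2]
orientation: [[0.004, 1.0, 0.001], [0.0, 0.001, -1.0], [-1.0, 0.004, -0.0]]
force: [-0.0, -0.9, -0.6]
grip_width: -0.0
```

```bash
python3 - <<'E'
from h import *
go(491.4,-6,17)
p=bot.camera('scene');W=cloud(p);C=W.reshape(-1,3)
m=(abs(C[:,0]-490)<75)&(abs(C[:,1]+6)<60)&(C[:,2]>80)&(C[:,2]<170)
Q=C[m]
for z in range(80,170,10):
    q=Q[(Q[:,2]>z)&(Q[:,2]<=z+10)]
    if len(q): print(z,len(q),q.min(0),q.max(0))
cv2.imwrite('pics/sc3.png',cv2.resize(p['frame'][110:210,285:385,::-1],None,fx=6,fy=6,interpolation=cv2.INTER_NEAREST))
E
```

```text
t 4.25 pos [492.3  -5.4 102.2] grip -0.0 F [-0.  -0.9 -0.6] -> shift [85.2 -1.2  0.6] turn [ 0.1 -0.  -0.2]
120 2 [483.8   1.2 127.9] [485.8   2.3 128. ]
130 23 [479.3  -0.1 130.9] [502.3   6.1 139.6]
140 42 [476.  -10.2 140.2] [502.3   6.4 149.3]
150 44 [476.   -9.5 150.1] [502.5   6.6 159.9]
160 30 [473.   -3.2 160.6] [503.    7.2 169.9]
```

View pics/sc3.png

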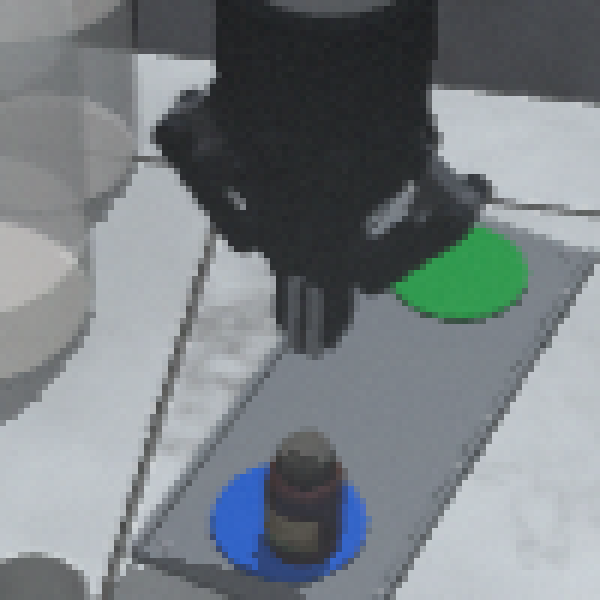

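The closed fingertips show at z ≈ 129 with the TCP at 102. The fingers therefore end about 27 mm short of the reported TCP, though x and y agree. I'll aim lower to allow for it and check visually on the way down.

Call:
send_rows(series=[[0, -0.9, 0.6, 0, 0, 0, 1], [0, -0.9, 0.6, 0, 0, 0, 1], [0, -0.9, 0.6, 0, 0, 0, 1], [0, -0.9, 0.6, 0, 0, 0, 1], [0, -0.9, 0.6, 0, 0, 0, 1], [0, -0.9, 0.6, 0, 0, 0, 1], [0, -0.9, 0.6, 0, 0, 0, 1], [20, -0.9, 0.6, 0, 0, 0, 1], [40, -0.9, 0.6, 0, 0, 0, 1], [60, -0.9, 0.6, 0, 0, 0, 1], [60, -0.9, 0.6, 0, 0, 0, 1]])

```text
t: 5.4
position: [489.8, -6.0, 40.2]
orientation: [[-0.0, 1.0, 0.001], [0.0, 0.001, -1.0], [-1.0, -0.0, -0.0]]
force: [-0.2, 0.3, 1.2]
grip_width: 1.001
```

```bash
python3 - <<'E'
from h import *
go(491.4,-6,-12)
p=bot.camera('scene')
cv2.imwrite('pics/sc4.png',cv2.resize(p['frame'][110:225,285:385,::-1],None,fx=5,fy=5,interpolation=cv2.INTER_NEAREST))
E
```

```text
t 5.4 pos [489.8  -6.   40.2] grip 1.001 F [-0.2  0.3  1.2] -> shift [52.2  1.6  0. ] turn [ 0.1 -0.   0. ]
```

View pics/sc4.png

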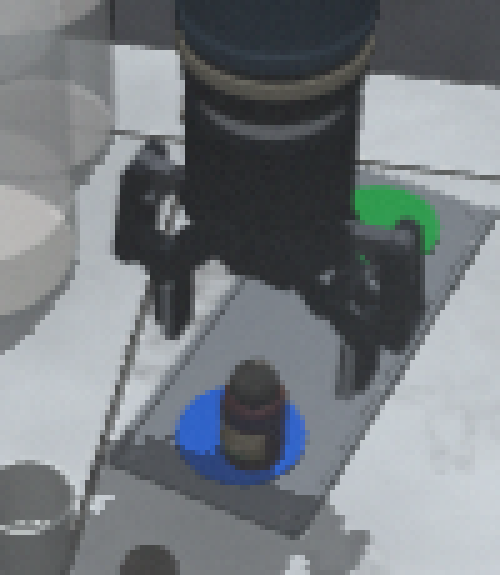

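The fingers straddle the vial, and their tips still sit above its cap at about (255,365) in the crop. That matches the ~27 mm offset.

Call:
send_rows(series=[[15, 1, 0, 0, 0, 0, 1], [30, 1, 0, 0, 0, 0, 1], [42, 1, 0, 0, 0, 0, 1], [52, 1, 0, 0, 0, 0, 1], [52, 1, 0, 0, 0, 0, 1]])

```text
t: 5.95
position: [491.5, -6.0, -10.7]
orientation: [[0.0, 1.0, 0.001], [0.0, 0.001, -1.0], [-1.0, 0.0, -0.0]]
force: [0.3, -0.2, -0.2]
grip_width: 1.002
```

```bash
python3 - <<'E'
from h import *
go(491.4,-6,-12)
p=bot.camera('scene')
cv2.imwrite('pics/sc5.png',cv2.resize(p['frame'][110:225,285:385,::-1],None,fx=5,fy=5,interpolation=cv2.INTER_NEAREST))
E
```

```text
t 5.95 pos [491.5  -6.  -10.7] grip 1.002 F [ 0.3 -0.2 -0.2] -> shift [ 1.3 -0.1  0. ] turn [ 0.1 -0.  -0. ]
```

View pics/sc5.png

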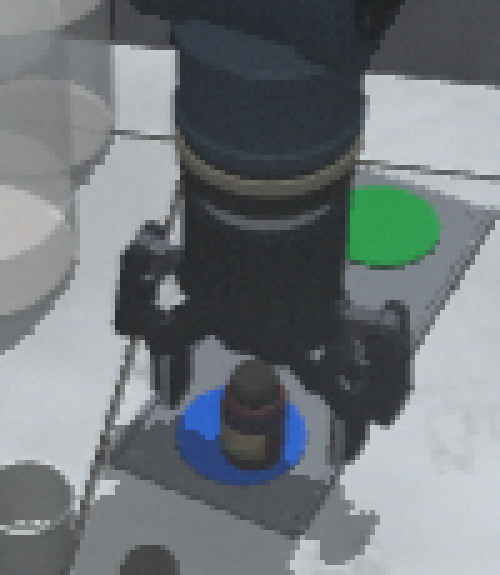

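Call:
send_rows(series=[[0, 0, 0, 0, 0, 0, -1], [0, 0, 0, 0, 0, 0, -1], [0, 0, 0, 0, 0, 0, -1], [0, 0, 0, 0, 0, 0, -1], [0, 0, 0, 0, 0, 0, -1], [0, 0, 0, 0, 0, 0, -1], [0, 0, 0, 0, 0, 0, -1], [0, 0, 0, 0, 0, 0, -1], [-15, 0, 0, 0, 0, 0, -1], [-40, 0, 0, 0, 0, 0, -1], [-60, 0, 0, 0, 0, 0, -1], [-60, 0, 0, 0, 0, 0, -1]])

```text
t: 7.2
position: [493.5, -6.0, 52.1]
orientation: [[0.005, 1.0, 0.001], [0.0, 0.001, -1.0], [-1.0, 0.005, -0.0]]
force: [0.4, -0.2, -0.9]
grip_width: 0.366
```

```bash
python3 - <<'E'
from h import *
go(497.5,-194.6,70)
p=bot.camera('scene')
cv2.imwrite('pics/sc6.png',cv2.resize(p['frame'][110:225,285:385,::-1],None,fx=5,fy=5,interpolation=cv2.INTER_NEAREST))
topring({'scene':p},(491,-6),40,60,110)
E
```

```text
t 7.2 pos [493.5  -6.   52.1] grip 0.366 F [ 0.4 -0.2 -0.9] -> shift [-17.9   3.9 188.6] turn [ 0.1 -0.  -0.3]
   scene 225 mean [487.3   4.8  94.1] mec [491.2  -5.3] 30.1 z [ 76.2  94.9 108.5]
```

View pics/sc6.png

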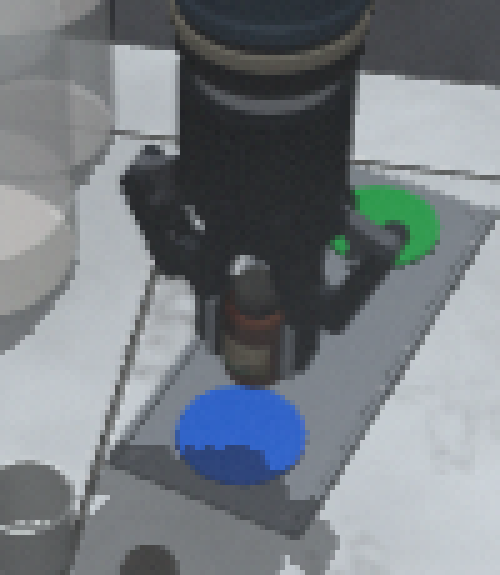

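Call:
send_rows(series=[[-10, 1, 20, 0, 0, 0, -1], [-15, 2, 50, 0, 0, 0, -1], [-15, 3, 80, 0, 0, 0, -1], [-15, 4, 110, 0, 0, 0, -1], [-15, 4, 140, 0, 0, 0, -1], [-15, 4, 170, 0, 0, 0, -1], [-15, 4, 185, 0, 0, 0, -1], [-15, 4, 188.6, 0, 0, 0, -1], [-15, 4, 188.6, 0, 0, 0, -1], [-15, 4, 188.6, 0, 0, 0, -1]])

```text
t: 8.25
position: [496.6, -193.5, 65.4]
orientation: [[0.003, 1.0, 0.002], [0.001, 0.002, -1.0], [-1.0, 0.003, -0.001]]
force: [0.5, 0.3, -0.2]
grip_width: 0.368
```

```bash
python3 - <<'E'
from h import *
ps={n:bot.camera(n) for n in ["scene","top"]}
for n,p in ps.items():
    for k,v in pads(p).items(): print(n,k,*v)
go(497.3,-194.6,-9)
E
```

```text
scene blue [501.7 -12.9] 33.30315981537071
scene green [ 496.9 -193.4] 32.650388132345924
top blue [502.  -16.3] 33.30562395215494
top green [ 498.1 -192.4] 30.30006732886819
t 8.35 pos [ 496.8 -193.5   65.7] grip 0.365 F [ 0.3 -0.7 -0.3] -> shift [74.7  0.2  1.2] turn [ 0.1 -0.  -0.2]
```

Call:
send_rows(series=[[25, 0.7, 1.2, 0, 0, 0, -1], [45, 0.7, 1.2, 0, 0, 0, -1], [60, 0.7, 1.2, 0, 0, 0, -1], [66, 0.7, 1.2, 0, 0, 0, -1], [70, 0.7, 1.2, 0, 0, 0, -1], [72, 0.7, 1.2, 0, 0, 0, -1], [73, 0.7, 1.2, 0, 0, 0, -1], [74, 0.7, 1.2, 0, 0, 0, -1], [74, 0.7, 1.2, 0, 0, 0, -1]])

```text
t: 9.25
position: [497.9, -194.7, -8.0]
orientation: [[0.004, 1.0, 0.002], [0.0, 0.002, -1.0], [-1.0, 0.004, -0.0]]
force: [-0.4, 0.1, 1.0]
grip_width: 0.369
```

```bash
python3 - <<'E'
from h import *
go(497.5,-194.6,-10.5)
p=bot.camera('scene')
cv2.imwrite('pics/sc7.png',cv2.resize(p['frame'][90:190,310:410,::-1],None,fx=6,fy=6,interpolation=cv2.INTER_NEAREST))
E
```

```text
t 9.25 pos [ 497.9 -194.7   -8. ] grip 0.369 F [-0.4  0.1  1. ] -> shift [ 2.5 -0.5 -0.1] turn [ 0.1 -0.  -0.2]
```

View pics/sc7.png

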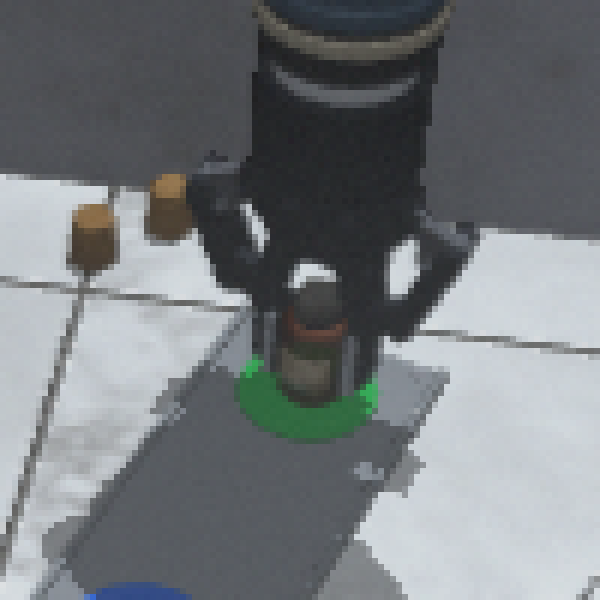

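Call:
send_rows(series=[[0.7, -0.3, 0, 0, 0, 0, -1], [1.4, -0.3, 0, 0, 0, 0, -1], [2, -0.3, 0, 0, 0, 0, -1], [2, -0.3, 0, 0, 0, 0, -1]])

```text
t: 9.7
position: [497.6, -194.8, -9.7]
orientation: [[0.004, 1.0, 0.002], [0.0, 0.002, -1.0], [-1.0, 0.004, -0.0]]
force: [-0.6, -0.6, 4.8]
grip_width: 0.367
```

Call:
send_rows(series=[[0, 0, 0, 0, 0, 0, 0], [0, 0, 0, 0, 0, 0, 0.3], [0, 0, 0, 0, 0, 0, 0.6], [0, 0, 0, 0, 0, 0, 1], [0, 0, 0, 0, 0, 0, 1], [0, 0, 0, 0, 0, 0, 1], [0, 0, 0, 0, 0, 0, 1], [-20, 0, 0, 0, 0, 0, 1], [-60, 0, 0, 0, 0, 0, 1], [-100, 0, 0, 0, 0, 0, 1], [-150, 0, 0, 0, 0, 0, 1], [-200, 0, 0, 0, 0, 0, 1]])

```text
t: 10.9
position: [496.3, -194.6, 192.1]
orientation: [[0.004, 1.0, 0.002], [0.0, 0.002, -1.0], [-1.0, 0.004, -0.0]]
force: [1.8, -0.1, -0.6]
grip_width: 1.001
```

```bash
python3 - <<'E'
from h import *
p=bot.camera('scene')
cv2.imwrite('pics/sc8.png',cv2.resize(p['frame'][90:190,310:410,::-1],None,fx=6,fy=6,interpolation=cv2.INTER_NEAREST))
topring({'scene':p},(497,-194),40,55,75);topring({'scene':p},(497,-194),40,14,75)
go(376.8,326.3,220,yaw=40)
E
```

```text
scene 64 mean [ 493.8 -190.8   63.6] mec [ 494.5 -191.9] 11.9 z [55.8 65.5 67.5]
   scene 209 mean [ 492.1 -185.7   44.9] mec [ 494.3 -190.6] 17.0 z [17.  47.5 66.8]
t 10.95 pos [ 499.3 -195.8  200.4] grip 1.003 F [ 1.1 -0.7  6.1] -> shift [ -23.2 -121.1 -522.3] turn [-39.9   0.5  -0.7]
```

View pics/sc8.png

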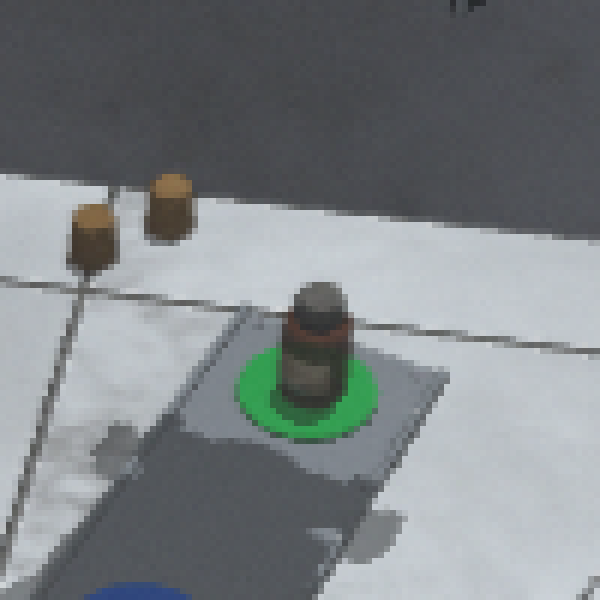

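```bash
python3 - <<'E'
from h import *
go(376.8,326.3,200)
E
```

```text
t 10.95 pos [ 499.3 -195.8  200.4] grip 1.003 F [ 1.1 -0.7  6.1] -> shift [  -3.2 -121.4 -522.4] turn [ 0.1  0.2 -0.8]
```

Call:
send_rows(series=[[-3.2, -121.4, -522.4, 0, 0, -0.5, 1], [-3.2, -121.4, -522.4, 0, 0, -0.5, 1], [-3.2, -121.4, -522.4, 0, 0, -0.5, 1], [-3.2, -121.4, -522.4, 0, 0, -0.5, 1], [-3.2, -121.4, -522.4, 0, 0, -0.5, 1], [-3.2, -121.4, -522.4, 0, 0, -0.5, 1], [-3.2, -121.4, -522.4, 0, 0, -0.5, 1], [-3.2, -121.4, -522.4, 0, 0, -0.5, 1], [-3.2, -121.4, -522.4, 0, 0, -0.5, 1], [-3.2, -121.4, -522.4, 0, 0, -0.5, 1], [-3.2, -121.4, -522.4, 0, 0, -0.5, 1], [-3.2, -121.4, -522.4, 0, 0, -0.5, 1]])

```text
t: 12.15
position: [375.8, 330.1, 199.6]
orientation: [[0.005, 1.0, 0.007], [-0.003, 0.007, -1.0], [-1.0, 0.005, 0.003]]
force: [0.7, 0.7, 0.2]
grip_width: 0.999
```

```bash
python3 - <<'E'
from h import *
p=bot.camera('top')
topring({'top':p},(497,-194),40,55,75);topring({'top':p},(497,-194),40,14,75)
for k,v in pads(p).items(): print(k,*v)
go(376.8,326.3,60)
cv2.imwrite('pics/t9.png',cv2.resize(p['frame'][100:270,200:480,::-1],None,fx=2.8,fy=2.8,interpolation=cv2.INTER_CUBIC))
E
```

```text
top 63 mean [ 493.5 -195.4   65. ] mec [ 492.1 -195.6] 13.1 z [56.6 65.6 70.5]
   top 160 mean [ 492.1 -193.2   49.7] mec [ 494.2 -196. ] 28.0 z [15.2 52.2 68.7]
blue [502.1 -16.3] 33.19484962744817
green [ 497.8 -196. ] 32.753155713747866
t 12.2 pos [376.1 328.1 199.6] grip 0.999 F [-0.2 -0.3 -0. ] -> shift [139.6   0.1   1.2] turn [ 0.3  0.2 -0.3]
```

View pics/t9.png

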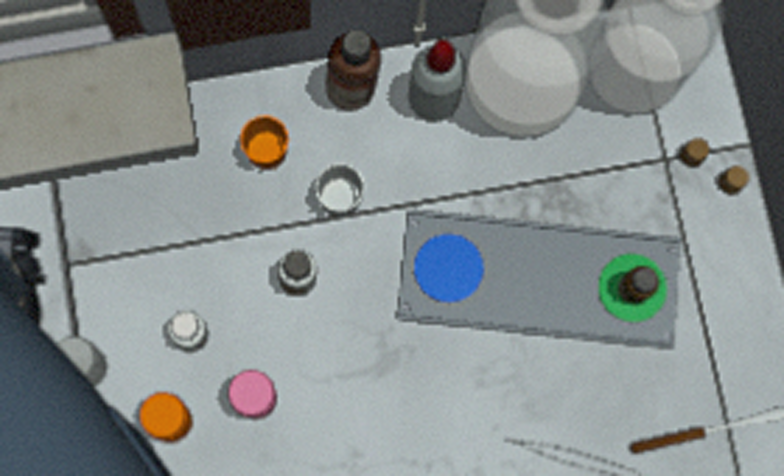

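Call:
send_rows(series=[[30, 1, 1.2, 0.3, 0, -0.2, 1], [70, 1, 1.2, 0.3, 0, -0.2, 1], [110, 1, 1.2, 0.3, 0, -0.2, 1], [139, 1, 1.2, 0.3, 0, -0.2, 1], [139, 1, 1.2, 0.3, 0, -0.2, 1]])

```text
t: 12.7
position: [375.8, 323.3, 57.5]
orientation: [[-0.004, 1.0, -0.001], [-0.009, -0.001, -1.0], [-1.0, -0.004, 0.009]]
force: [0.6, -1.4, 0.2]
grip_width: 0.997
```

```bash
cat >> h.py <<'E'
def ov(name,items,crop,fn,f=5):
    p=bot.camera(name);K,d,T=cam(p);a,b,c,e=crop
    im=cv2.resize(p['frame'][b:e,a:c,::-1],None,fx=f,fy=f,interpolation=cv2.INTER_CUBIC)
    th=np.linspace(0,2*np.pi,60)
    for (x,y,z,r,col) in items:
        P=np.c_[x+r*np.cos(th),y+r*np.sin(th),np.full(60,float(z))]
        uv=cv2.projectPoints(P,cv2.Rodrigues(T[:3,:3])[0],T[:3,3],K,d)[0][:,0]
        q=((uv-[a,b]+.5)*f-.5)
        cv2.polylines(im,[np.round(q).astype(int)],True,col,1)
    cv2.imwrite(fn,im); return p
E
python3 - <<'E'
from h import *
go(377.5,326.3,9)
r=(0,0,255);y=(0,255,255)
ov('scene',[(496.8,-193,9,34,y),(496.8,-193,9,16.5,r),(496.8,-193,67,11,r)],(310,90,410,190),'pics/o1.png',6)
ov('top',[(497.8,-196,9,34,y),(497.8,-196,9,16.5,r),(497.8,-196,67,11,r)],(390,160,470,240),'pics/o2.png',7)
p=bot.camera('scene')
cv2.imwrite('pics/sc10.png',cv2.resize(p['frame'][220:370,240:400,::-1],None,fx=4,fy=4,interpolation=cv2.INTER_CUBIC))
E
```

```text
t 12.7 pos [375.8 323.3  57.5] grip 0.997 F [ 0.6 -1.4  0.2] -> shift [48.4  1.9 -3.5] turn [-0.   0.5  0.2]
```

View pics/o1.png

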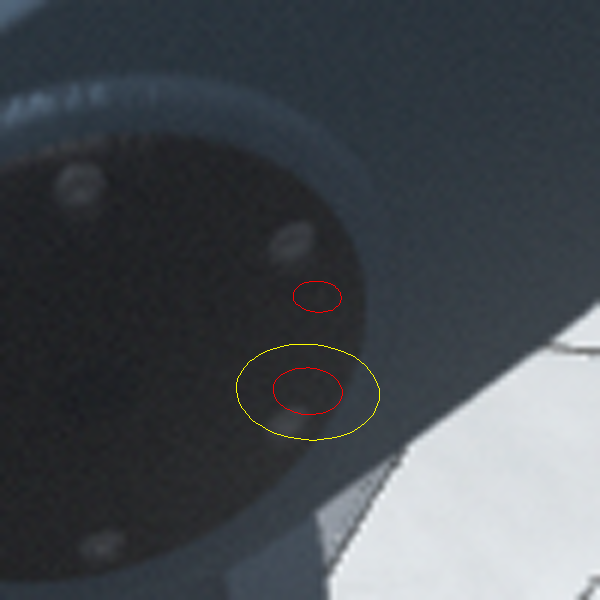

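View pics/o2.png

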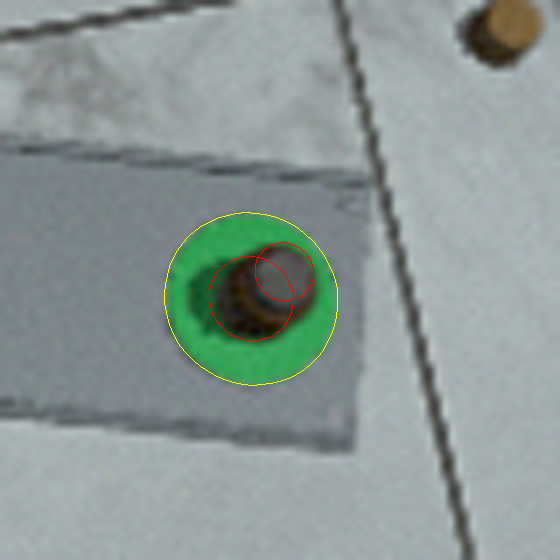

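View pics/sc10.png

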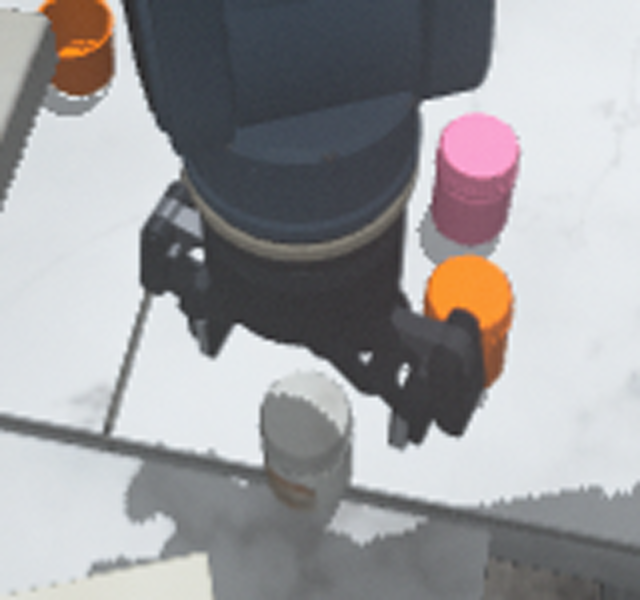

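The top-view overlay shows the brown vial centred on the green pad to within about 1 mm. Here the fingers straddle the jar, whose lid is at (305,415) in the crop, and they clear the orange look-alike.

Call:
send_rows(series=[[15, 1.5, -3, 0, 0.4, 0, 1], [30, 1.5, -3, 0, 0.4, 0, 1], [48, 1.5, -3, 0, 0.4, 0, 1], [48, 1.5, -3, 0, 0.4, 0, 1], [48, 1.5, -3, 0, 0.4, 0, 1]], newtons=30)

```text
t: 13.35
position: [381.0, 329.6, 15.5]
orientation: [[0.004, 1.0, -0.001], [0.005, -0.001, -1.0], [-1.0, 0.004, -0.005]]
force: [0.6, 0.4, -0.4]
grip_width: 1.003
```

```bash
python3 - <<'E'
from h import *
go(377.5,326.3,9)
p=bot.camera('scene')
cv2.imwrite('pics/sc11.png',cv2.resize(p['frame'][220:370,240:400,::-1],None,fx=4,fy=4,interpolation=cv2.INTER_CUBIC))
E
```

```text
t 13.35 pos [381.  329.6  15.5] grip 1.003 F [ 0.6  0.4 -0.4] -> shift [ 6.5 -3.5  3.3] turn [-0.  -0.3 -0.2]
```

View pics/sc11.png

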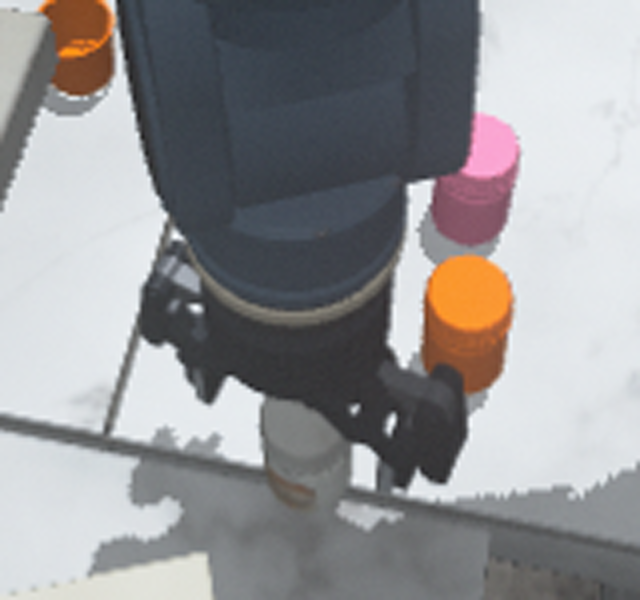

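Call:
send_rows(series=[[5, -2.5, 3.3, 0, -0.3, -0.2, 1], [5, -2.5, 3.3, 0, -0.3, -0.2, 1], [5, -2.5, 3.3, 0, -0.3, -0.2, 1], [5, -2.5, 3.3, 0, -0.3, -0.2, 1]])

```text
t: 13.8
position: [378.7, 326.6, 10.9]
orientation: [[0.001, 1.0, -0.0], [0.0, -0.0, -1.0], [-1.0, 0.001, -0.0]]
force: [0.1, -0.8, -0.1]
grip_width: 0.999
```

Call:
send_rows(series=[[0, 0, 0, 0, 0, 0, 1], [0, 0, 0, 0, 0, 0, 1]])

```text
t: 14.0
position: [378.8, 326.7, 10.9]
orientation: [[0.001, 1.0, -0.0], [0.0, -0.0, -1.0], [-1.0, 0.001, -0.0]]
force: [0.0, -0.2, -0.5]
grip_width: 1.0
```

Call:
send_rows(series=[[0, 0, 0, 0, 0, 0, -1], [0, 0, 0, 0, 0, 0, -1], [0, 0, 0, 0, 0, 0, -1], [0, 0, 0, 0, 0, 0, -1], [0, 0, 0, 0, 0, 0, -1], [0, 0, 0, 0, 0, 0, -1], [0, 0, 0, 0, 0, 0, -1], [0, 0, 0, 0, 0, 0, -1]])

```text
t: 14.8
position: [378.8, 326.8, 11.0]
orientation: [[0.001, 1.0, -0.0], [0.001, -0.0, -1.0], [-1.0, 0.001, -0.001]]
force: [-1.4, 0.9, 3.1]
grip_width: 0.494
```

Call:
send_rows(series=[[-10, 0, 0, 0, 0, 0, -1], [-35, 0, 0, 0, 0, 0, -1], [-65, 0, 0, 0, 0, 0, -1], [-95, 0, 0, 0, 0, 0, -1], [-125, 0, 0, 0, 0, 0, -1], [-150, 0, 0, 0, 0, 0, -1], [-150, 0, 0, 0, 0, 0, -1], [-150, 0, 0, 0, 0, 0, -1]])

```text
t: 15.6
position: [378.8, 326.7, 161.5]
orientation: [[0.002, 1.0, -0.001], [0.001, -0.001, -1.0], [-1.0, 0.002, -0.001]]
force: [0.1, 0.1, -0.9]
grip_width: 0.487
```

```bash
python3 - <<'E'
from h import *
go(502.5,-14.6,160)
p=bot.camera('scene')
cv2.imwrite('pics/sc12.png',cv2.resize(p['frame'][180:340,240:400,::-1],None,fx=4,fy=4,interpolation=cv2.INTER_CUBIC))
E
```

```text
t 15.6 pos [378.8 326.7 161.5] grip 0.487 F [ 0.1  0.1 -0.9] -> shift [  1.3 123.8 341.3] turn [-0.  -0.1 -0.1]
```

View pics/sc12.png

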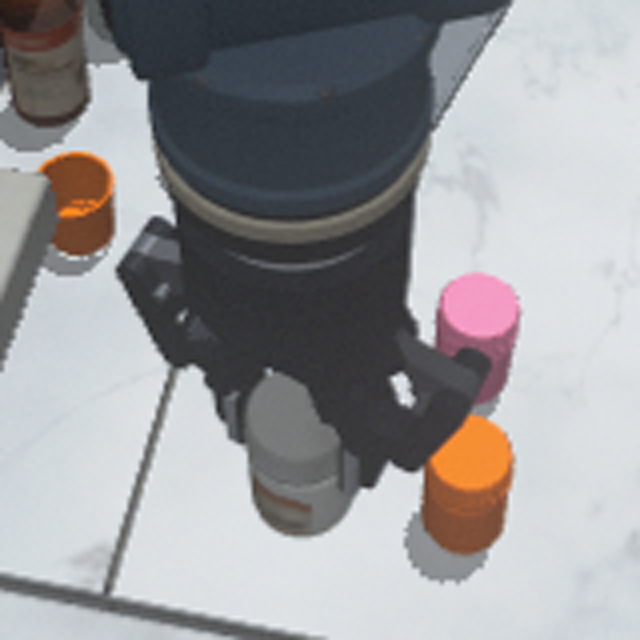

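Call:
send_rows(series=[[0, 7, 20, 0, 0, 0, -1], [0, 20, 55, 0, 0, 0, -1], [0, 33, 91, 0, 0, 0, -1], [0, 46, 127, 0, 0, 0, -1], [0, 59, 163, 0, 0, 0, -1], [0, 72, 199, 0, 0, 0, -1], [0, 85, 235, 0, 0, 0, -1], [0, 98, 271, 0, 0, 0, -1], [0, 111, 307, 0, 0, 0, -1], [0, 120, 331, 0, 0, 0, -1], [0, 123.2, 341.3, 0, 0, 0, -1], [0, 123.2, 341.3, 0, 0, 0, -1]])

```text
t: 16.85
position: [501.0, -15.9, 159.6]
orientation: [[-0.002, 1.0, -0.003], [0.0, -0.003, -1.0], [-1.0, -0.002, -0.0]]
force: [-1.0, 0.6, -1.2]
grip_width: 0.491
```

Call:
send_rows(series=[[0, 0, 0, 0, 0, 0, -1], [0, 0, 0, 0, 0, 0, -1]])

```text
t: 17.05
position: [500.3, -14.9, 159.2]
orientation: [[-0.003, 1.0, -0.002], [0.0, -0.002, -1.0], [-1.0, -0.003, -0.0]]
force: [0.8, 0.9, -1.4]
grip_width: 0.495
```

```bash
python3 - <<'E'
from h import *
go(502,-14.6,23)
E
```

```text
t 17.05 pos [500.3 -14.9 159.2] grip 0.495 F [ 0.8  0.9 -1.4] -> shift [136.2   2.   -0.3] turn [-0.1 -0.   0.1]
```

Call:
send_rows(series=[[15, 1.7, -0.3, 0, 0, 0.1, -1], [45, 1.7, -0.3, 0, 0, 0.1, -1], [75, 1.7, -0.3, 0, 0, 0.1, -1], [105, 1.7, -0.3, 0, 0, 0.1, -1], [125, 1.7, -0.3, 0, 0, 0.1, -1], [134, 1.7, -0.3, 0, 0, 0.1, -1], [134, 1.7, -0.3, 0, 0, 0.1, -1], [134, 1.7, -0.3, 0, 0, 0.1, -1]])

```text
t: 17.85
position: [502.2, -14.2, 26.0]
orientation: [[0.0, 1.0, -0.001], [0.0, -0.001, -1.0], [-1.0, 0.0, -0.0]]
force: [0.3, 0.9, 0.0]
grip_width: 0.487
```

```bash
python3 - <<'E'
from h import *
go(502,-14.6,20)
p=bot.camera('scene')
cv2.imwrite('pics/sc13.png',cv2.resize(p['frame'][110:240,280:410,::-1],None,fx=4,fy=4,interpolation=cv2.INTER_CUBIC))
E
```

```text
t 17.85 pos [502.2 -14.2  26. ] grip 0.487 F [0.3 0.9 0. ] -> shift [ 6.  -0.2  0.4] turn [-0. -0. -0.]
```

View pics/sc13.png

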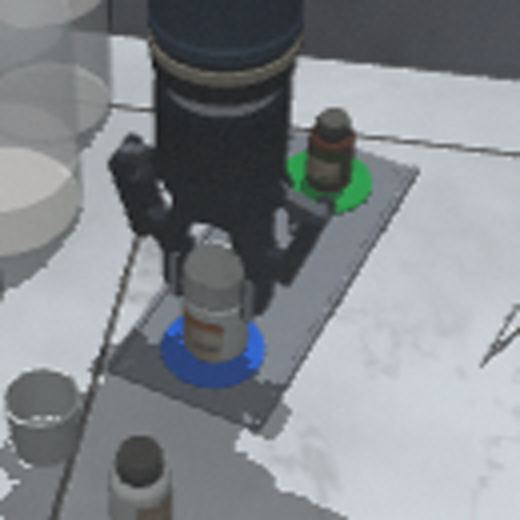

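Call:
send_rows(series=[[2, -0.2, 0.4, 0, 0, 0, -1], [3.5, -0.2, 0.4, 0, 0, 0, -1], [4.5, -0.2, 0.4, 0, 0, 0, -1], [5.3, -0.2, 0.4, 0, 0, 0, -1], [5.3, -0.2, 0.4, 0, 0, 0, -1]])

```text
t: 18.4
position: [502.2, -14.7, 20.9]
orientation: [[0.001, 1.0, -0.001], [0.0, -0.001, -1.0], [-1.0, 0.001, -0.0]]
force: [-0.4, 0.2, -0.5]
grip_width: 0.487
```

Call:
send_rows(series=[[0.7, 0, 0, 0, 0, 0, -1], [1.3, 0, 0, 0, 0, 0, -1], [1.3, 0, 0, 0, 0, 0, -1]])

```text
t: 18.7
position: [502.4, -14.7, 20.1]
orientation: [[0.001, 1.0, -0.001], [0.0, -0.001, -1.0], [-1.0, 0.001, -0.0]]
force: [-1.4, 0.2, 6.3]
grip_width: 0.494
```

Call:
send_rows(series=[[0, 0, 0, 0, 0, 0, 0.2], [0, 0, 0, 0, 0, 0, 0.5], [0, 0, 0, 0, 0, 0, 1], [0, 0, 0, 0, 0, 0, 1], [0, 0, 0, 0, 0, 0, 1], [0, 0, 0, 0, 0, 0, 1], [-15, 0, 0, 0, 0, 0, 1], [-45, 0, 0, 0, 0, 0, 1], [-90, 0, 0, 0, 0, 0, 1], [-135, 0, 0, 0, 0, 0, 1], [-170, 0, 0, 0, 0, 0, 1], [-170, 0, 0, 0, 0, 0, 1]])

```text
t: 19.9
position: [504.7, -14.9, 194.9]
orientation: [[0.009, 1.0, -0.001], [0.0, -0.001, -1.0], [-1.0, 0.009, -0.0]]
force: [0.0, -0.7, 0.2]
grip_width: 1.0
```

```bash
python3 - <<'E'
from h import *
r=(0,0,255);y=(0,255,255)
p=ov('scene',[(501.8,-13,9,34,y),(501.8,-13,9,20.5,r),(501.8,-13,81,22.5,r),(496.8,-193,9,34,y),(496.8,-193,9,16.5,r),(496.8,-193,67,11,r)],(280,110,410,240),'pics/o3.png',4.5)
topring({'s':p},(502,-14),40,70,90)
go(479.5,129.8,180)
E
```

```text
s 207 mean [499.3 -10.1  78.8] mec [500.2 -12.7] 21.8 z [72.9 79.4 81.8]
t 19.95 pos [503.7 -14.8 192.4] grip 0.995 F [ 0.5 -0.4 -0.8] -> shift [  12.3  -24.4 -144.6] turn [-0.1 -0.  -0.3]
```

View pics/o3.png

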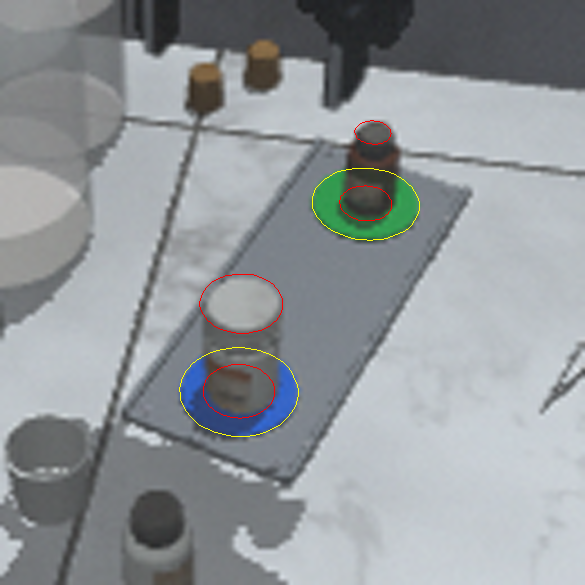

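Call:
send_rows(series=[[12, -24, -50, 0, 0, -0.2, 0.4], [12, -24, -100, 0, 0, -0.2, 0.4], [12, -24, -144.6, 0, 0, -0.2, 0.4], [12, -24, -144.6, 0, 0, -0.2, 0.4], [40, -24, -144.6, 0, 0, -0.2, 0.4], [80, -24, -144.6, 0, 0, -0.2, 0.4], [120, -24, -144.6, 0, 0, -0.2, 0.4], [130, -24, -144.6, 0, 0, -0.2, 0.4], [130, -24, -144.6, 0, 0, -0.2, 0.4], [130, -24, -144.6, 0, 0, -0.2, 0.4]])

```text
t: 20.95
position: [481.2, 129.8, 63.3]
orientation: [[0.003, 1.0, -0.001], [0.0, -0.001, -1.0], [-1.0, 0.003, -0.0]]
force: [0.6, 1.2, 0.5]
grip_width: 0.7
```

```bash
python3 - <<'E'
from h import *
go(479.5,129.8,-11)
p=bot.camera('scene')
cv2.imwrite('pics/sc14.png',cv2.resize(p['frame'][140:300,240:400,::-1],None,fx=4,fy=4,interpolation=cv2.INTER_CUBIC))
E
```

```text
t 20.95 pos [481.2 129.8  63.3] grip 0.7 F [0.6 1.2 0.5] -> shift [74.3 -2.   0. ] turn [-0.1 -0.  -0.2]
```

View pics/sc14.png

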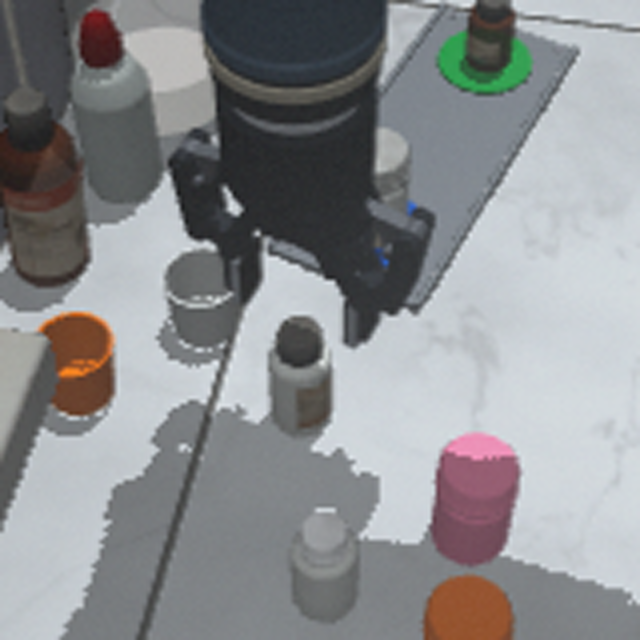

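Call:
send_rows(series=[[20, -1.5, 0, 0, 0, 0, 0.4], [40, -1.5, 0, 0, 0, 0, 0.4], [58, -1.5, 0, 0, 0, 0, 0.4], [70, -1.5, 0, 0, 0, 0, 0.4], [74, -1.5, 0, 0, 0, 0, 0.4], [74, -1.5, 0, 0, 0, 0, 0.4], [74, -1.5, 0, 0, 0, 0, 0.4]])

```text
t: 21.7
position: [481.5, 130.2, -9.1]
orientation: [[0.006, 1.0, -0.001], [0.001, -0.001, -1.0], [-1.0, 0.006, -0.001]]
force: [0.5, -0.2, 0.7]
grip_width: 0.697
```

```bash
python3 - <<'E'
from h import *
go(479.5,129.8,-11)
p=bot.camera('scene')
cv2.imwrite('pics/sc15.png',cv2.resize(p['frame'][140:300,240:400,::-1],None,fx=4,fy=4,interpolation=cv2.INTER_CUBIC))
E
```

```text
t 21.7 pos [481.5 130.2  -9.1] grip 0.697 F [ 0.5 -0.2  0.7] -> shift [ 1.9 -2.   0.4] turn [-0.1 -0.1 -0.4]
```

View pics/sc15.png

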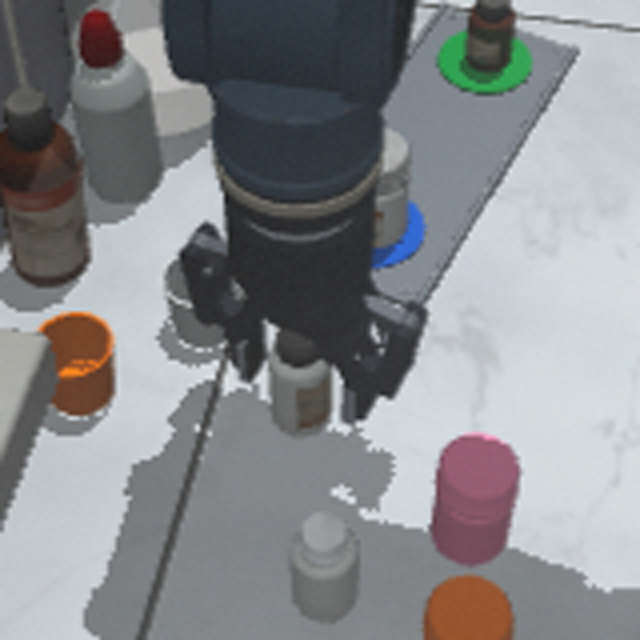

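Call:
send_rows(series=[[1, -1.8, 0.4, 0, 0, -0.4, 0.4], [1, -1.8, 0.4, 0, 0, -0.4, 0.4], [1, -1.8, 0.4, 0, 0, -0.4, 0.4], [1, -1.8, 0.4, 0, 0, -0.4, -1], [1, -1.8, 0.4, 0, 0, -0.4, -1], [1, -1.8, 0.4, 0, 0, -0.4, -1], [1, -1.8, 0.4, 0, 0, -0.4, -1], [1, -1.8, 0.4, 0, 0, -0.4, -1], [1, -1.8, 0.4, 0, 0, -0.4, -1], [1, -1.8, 0.4, 0, 0, -0.4, -1]])

```text
t: 22.75
position: [479.8, 129.8, -10.0]
orientation: [[-0.001, 1.0, -0.001], [0.001, -0.001, -1.0], [-1.0, -0.001, -0.001]]
force: [-0.8, -1.3, 4.9]
grip_width: 0.4
```

Call:
send_rows(series=[[-10, 0, 0, 0, 0, 0, -1], [-35, 0, 0, 0, 0, 0, -1], [-65, 0, 0, 0, 0, 0, -1], [-95, 0, 0, 0, 0, 0, -1], [-125, 0, 0, 0, 0, 0, -1], [-150, 0, 0, 0, 0, 0, -1], [-150, 0, 0, 0, 0, 0, -1], [-150, 0, 0, 0, 0, 0, -1]])

```text
t: 23.55
position: [480.0, 129.7, 140.5]
orientation: [[0.0, 1.0, -0.001], [0.002, -0.001, -1.0], [-1.0, 0.0, -0.002]]
force: [0.0, -0.5, -1.3]
grip_width: 0.404
```

```bash
python3 - <<'E'
from h import *
go(499.7,-104.6,140)
p=bot.camera('scene')
cv2.imwrite('pics/sc16.png',cv2.resize(p['frame'][120:280,240:400,::-1],None,fx=4,fy=4,interpolation=cv2.INTER_CUBIC))
E
```

```text
t 23.55 pos [480.  129.7 140.5] grip 0.404 F [ 0.  -0.5 -1.3] -> shift [  0.1  20.1 234.3] turn [-0.1 -0.1 -0. ]
```

View pics/sc16.png

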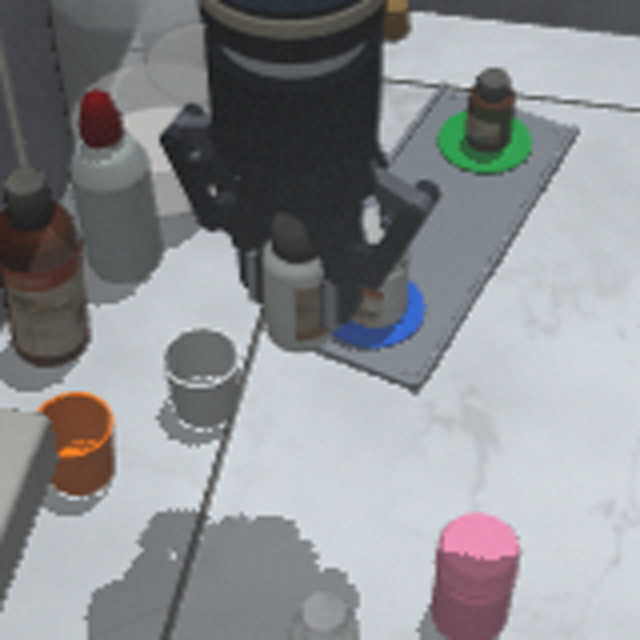

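Call:
send_rows(series=[[0, 2, 20, 0, 0, 0, -1], [0, 5, 50, 0, 0, 0, -1], [0, 8, 85, 0, 0, 0, -1], [0, 11, 120, 0, 0, 0, -1], [0, 14, 155, 0, 0, 0, -1], [0, 17, 190, 0, 0, 0, -1], [0, 19, 218, 0, 0, 0, -1], [0, 20, 230, 0, 0, 0, -1], [0, 20, 234.3, 0, 0, 0, -1], [0, 20, 234.3, 0, 0, 0, -1], [0, 20, 234.3, 0, 0, 0, -1]])

```text
t: 24.7
position: [498.8, -103.8, 139.1]
orientation: [[-0.002, 1.0, -0.001], [0.002, -0.001, -1.0], [-1.0, -0.002, -0.002]]
force: [0.1, 0.2, -1.0]
grip_width: 0.409
```

```bash
python3 - <<'E'
from h import *
go(499.8,-104.6,2)
p=bot.camera('top')
go(499.8,-104.6,2)
E
```

```text
t 24.7 pos [ 498.8 -103.8  139.1] grip 0.409 F [ 0.1  0.2 -1. ] -> shift [137.1   1.2   1. ] turn [-0.  -0.1  0.1]
t 24.75 pos [ 498.9 -103.7  139.2] grip 0.405 F [-0.1  0.9 -0.4] -> shift [137.2   1.1   1.1] turn [-0.  -0.1  0.1]
```

Call:
send_rows(series=[[15, 1, 1, 0, 0, 0, -1], [45, 1, 1, 0, 0, 0, -1], [75, 1, 1, 0, 0, 0, -1], [105, 1, 1, 0, 0, 0, -1], [127, 1, 1, 0, 0, 0, -1], [137, 1, 1, 0, 0, 0, -1], [137, 1, 1, 0, 0, 0, -1], [137, 1, 1, 0, 0, 0, -1]])

```text
t: 25.55
position: [500.4, -104.2, 3.0]
orientation: [[-0.001, 1.0, 0.0], [0.001, 0.0, -1.0], [-1.0, -0.001, -0.001]]
force: [0.4, -0.6, 0.3]
grip_width: 0.408
```

```bash
python3 - <<'E'
from h import *
go(499.8,-104.6,-4)
p=bot.camera('scene')
cv2.imwrite('pics/sc17.png',cv2.resize(p['frame'][90:230,270:410,::-1],None,fx=4,fy=4,interpolation=cv2.INTER_CUBIC))
E
```

```text
t 25.55 pos [ 500.4 -104.2    3. ] grip 0.408 F [ 0.4 -0.6  0.3] -> shift [ 7.  -0.6  0.4] turn [ 0.  -0.1  0. ]
```

View pics/sc17.png

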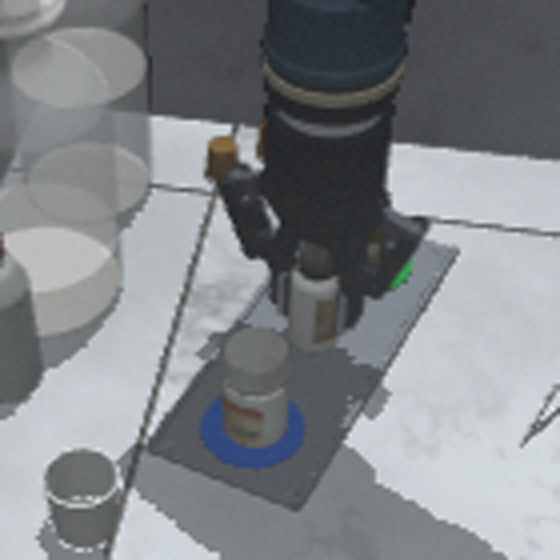

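Call:
send_rows(series=[[2, -0.5, 0.4, 0, 0, 0, -1], [4, -0.5, 0.4, 0, 0, 0, -1], [5.5, -0.5, 0.4, 0, 0, 0, -1], [6.5, -0.5, 0.4, 0, 0, 0, -1], [7, -0.5, 0.4, 0, 0, 0, -1], [7, -0.5, 0.4, 0, 0, 0, -1]])

```text
t: 26.2
position: [500.1, -104.8, -3.8]
orientation: [[-0.0, 1.0, 0.0], [0.001, 0.0, -1.0], [-1.0, -0.0, -0.001]]
force: [-0.0, 0.1, -1.1]
grip_width: 0.408
```

Call:
send_rows(series=[[0.6, -0.2, 0, 0, 0, 0, -1], [1.2, -0.2, 0, 0, 0, 0, -1], [1.2, -0.2, 0, 0, 0, 0, -1]])

```text
t: 26.5
position: [500.2, -104.8, -4.0]
orientation: [[0.001, 1.0, 0.0], [0.001, 0.0, -1.0], [-1.0, 0.001, -0.001]]
force: [-2.2, 0.3, 11.5]
grip_width: 0.404
```

Call:
send_rows(series=[[-0.5, 0, 0, 0, 0, 0, -1], [-0.5, 0, 0, 0, 0, 0, 0.1], [-0.5, 0, 0, 0, 0, 0, 0.5], [-0.5, 0, 0, 0, 0, 0, 0.8], [-0.5, 0, 0, 0, 0, 0, 0.8], [-0.5, 0, 0, 0, 0, 0, 0.8], [-15, 0, 0, 0, 0, 0, 0.8], [-45, 0, 0, 0, 0, 0, 0.8], [-90, 0, 0, 0, 0, 0, 0.8], [-135, 0, 0, 0, 0, 0, 0.8], [-180, 0, 0, 0, 0, 0, 0.8], [-180, 0, 0, 0, 0, 0, 0.8]])

```text
t: 27.7
position: [503.0, -105.7, 181.9]
orientation: [[0.01, 1.0, 0.0], [-0.001, 0.0, -1.0], [-1.0, 0.01, 0.001]]
force: [0.2, 0.6, -0.8]
grip_width: 0.902
```

```bash
python3 - <<'E'
from h import *
r=(0,0,255);y=(0,255,255)
p=ov('scene',[(499.3,-103,6,18,r),(499.3,-103,84,12,r),(501.8,-13,9,34,y),(501.8,-13,9,20.5,r),(501.8,-13,81,22.5,r),(496.8,-193,9,34,y),(496.8,-193,9,16.5,r),(496.8,-193,67,11,r)],(280,110,410,240),'pics/o4.png',4.5)
topring({'s':p},(499,-104),40,72,92)
go(564.8,95.9,180)
E
```

```text
s 80 mean [ 497.2 -102.1   80.8] mec [ 498.1 -104.6] 12.9 z [73.2 82.2 85.1]
t 27.75 pos [ 501.8 -105.4  179. ] grip 0.898 F [ 0.2 -1.1 -1.3] -> shift [  -0.6   63.  -201.3] turn [ 0.   0.  -0.4]
```

View pics/o4.png

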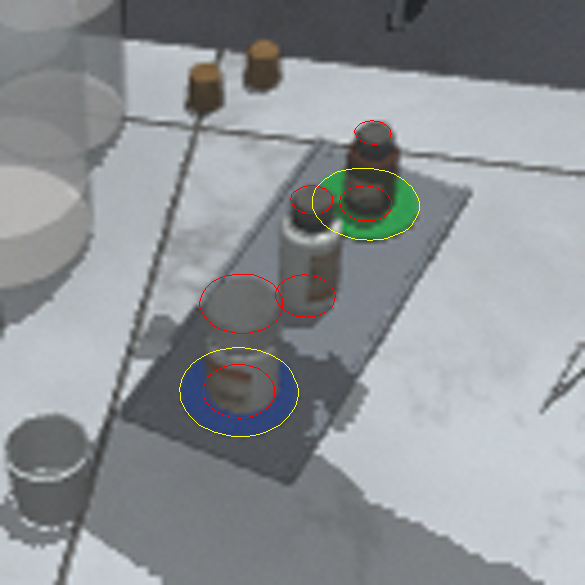

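Call:
send_rows(series=[[0, 15, -48, 0, 0, -0.3, 1], [0, 30, -96, 0, 0, -0.3, 1], [0, 45, -144, 0, 0, -0.3, 1], [0, 63, -201.3, 0, 0, -0.3, 1], [0, 63, -201.3, 0, 0, -0.3, 1], [0, 63, -201.3, 0, 0, -0.3, 1], [40, 63, -201.3, 0, 0, -0.3, 1], [80, 63, -201.3, 0, 0, -0.3, 1], [120, 63, -201.3, 0, 0, -0.3, 1], [140, 63, -201.3, 0, 0, -0.3, 1], [140, 63, -201.3, 0, 0, -0.3, 1], [140, 63, -201.3, 0, 0, -0.3, 1]], newtons=20)

```text
t: 28.95
position: [565.3, 94.7, 39.5]
orientation: [[0.001, 1.0, -0.001], [-0.0, -0.001, -1.0], [-1.0, 0.001, 0.0]]
force: [-0.2, 0.3, 0.2]
grip_width: 0.998
```

```bash
python3 - <<'E'
from h import *
p=ov('scene',[(564.3,97.4,46,23.5,(0,0,255)),(564.3,97.4,0,20,(0,0,255))],(240,140,370,270),'pics/o5.png',4.5)
go(564.8,95.9,-20)
q=bot.camera('top');topring({'top':q},(499,-104),40,72,92);topring({'top':q},(502,-15),40,72,92)
print(pads(q))
E
```

```text
t 29.0 pos [566.2  95.1  40.4] grip 1.002 F [ 0.5 -0.1 -0.1] -> shift [60.4 -1.6 -0.8] turn [-0.1  0.  -0.1]
   top 87 mean [ 497.5 -106.9   82.3] mec [ 496.5 -107. ] 13.9 z [74.6 83.1 86.9]
   top few 0
{'blue': (array([129.7, 196.8]), np.float64(235.6746881904516)), 'green': (array([ 497.8, -196.1]), np.float64(32.801247524062646))}
```

View pics/o5.png

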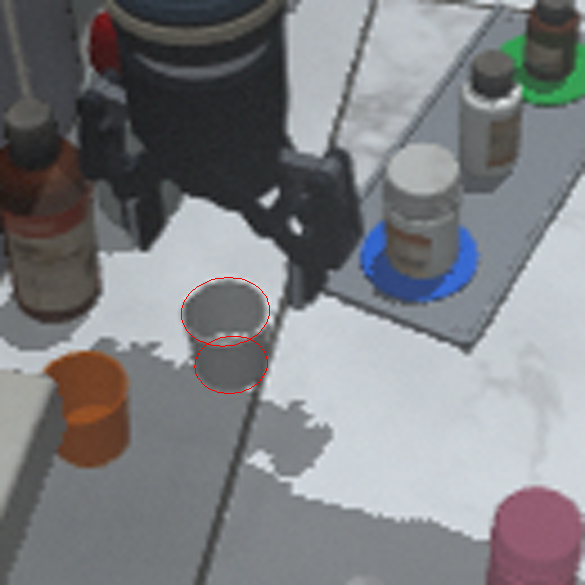

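Call:
send_rows(series=[[20, -1.5, -0.8, 0, 0, 0, 1], [40, -1.5, -0.8, 0, 0, 0, 1], [55, -1.5, -0.8, 0, 0, 0, 1], [60, -1.5, -0.8, 0, 0, 0, 1], [60, -1.5, -0.8, 0, 0, 0, 1], [60, -1.5, -0.8, 0, 0, 0, 1]])

```text
t: 29.65
position: [566.2, 96.3, -17.9]
orientation: [[0.005, 1.0, -0.001], [0.0, -0.001, -1.0], [-1.0, 0.005, -0.0]]
force: [0.4, -0.0, -0.0]
grip_width: 1.005
```

```bash
python3 - <<'E'
from h import *
go(564.8,95.9,-20)
p=bot.camera('scene')
cv2.imwrite('pics/sc18.png',cv2.resize(p['frame'][140:270,240:370,::-1],None,fx=4.5,fy=4.5,interpolation=cv2.INTER_CUBIC))
E
```

```text
t 29.65 pos [566.2  96.3 -17.9] grip 1.005 F [ 0.4 -0.  -0. ] -> shift [ 2.1 -1.4  0.4] turn [-0.  -0.  -0.3]
```

View pics/sc18.png

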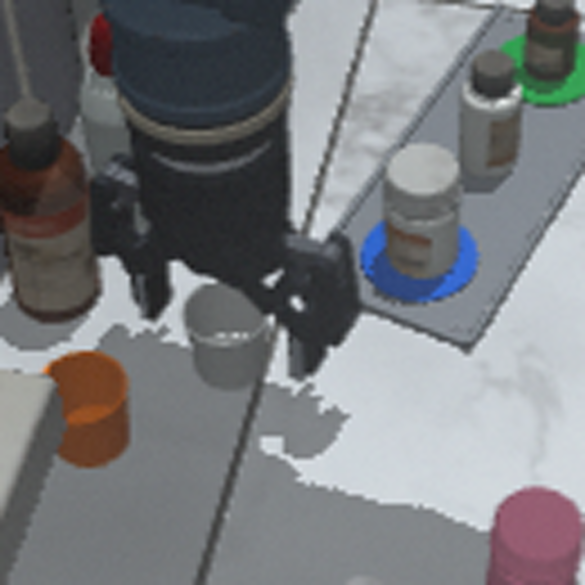

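Call:
send_rows(series=[[1.5, -1, 0.3, 0, 0, -0.3, 1], [1.5, -1, 0.3, 0, 0, -0.3, 1], [1.5, -1, 0.3, 0, 0, -0.3, 0], [1.5, -1, 0.3, 0, 0, -0.3, -1], [1.5, -1, 0.3, 0, 0, -0.3, -1], [1.5, -1, 0.3, 0, 0, -0.3, -1], [1.5, -1, 0.3, 0, 0, -0.3, -1], [1.5, -1, 0.3, 0, 0, -0.3, -1], [1.5, -1, 0.3, 0, 0, -0.3, -1], [1.5, -1, 0.3, 0, 0, -0.3, -1]])

```text
t: 30.7
position: [565.3, 96.0, -19.3]
orientation: [[0.0, 1.0, -0.001], [0.001, -0.001, -1.0], [-1.0, 0.0, -0.001]]
force: [0.3, 0.1, 3.8]
grip_width: 0.53
```

```bash
python3 - <<'E'
from h import *
go(564.8,95.9,-20)
p=bot.camera('scene')
cv2.imwrite('pics/sc19.png',cv2.resize(p['frame'][140:270,240:370,::-1],None,fx=4.5,fy=4.5,interpolation=cv2.INTER_CUBIC))
E
```

```text
t 30.7 pos [565.3  96.  -19.3] grip 0.53 F [0.3 0.1 3.8] -> shift [ 0.7 -0.5  0.1] turn [-0. -0. -0.]
```

View pics/sc19.png

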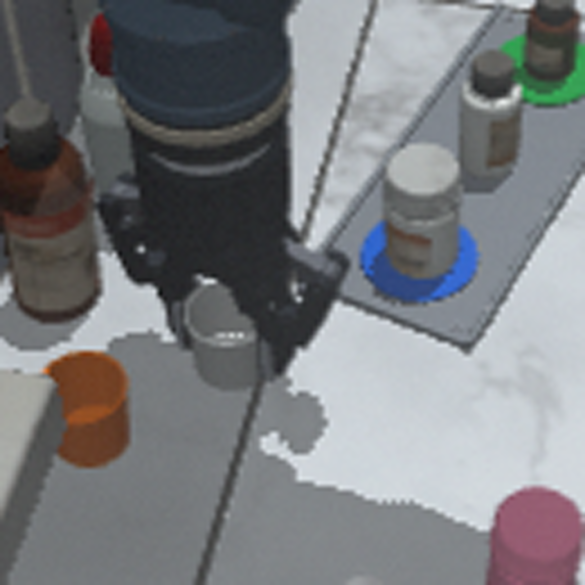

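Call:
send_rows(series=[[-10, 0, 0, 0, 0, 0, -1], [-35, 0, 0, 0, 0, 0, -1], [-65, 0, 0, 0, 0, 0, -1], [-95, 0, 0, 0, 0, 0, -1], [-125, 0, 0, 0, 0, 0, -1], [-150, 0, 0, 0, 0, 0, -1], [-160, 0, 0, 0, 0, 0, -1], [-160, 0, 0, 0, 0, 0, -1], [-160, 0, 0, 0, 0, 0, -1]])

```text
t: 31.65
position: [564.8, 95.8, 139.7]
orientation: [[-0.001, 1.0, -0.001], [0.0, -0.001, -1.0], [-1.0, -0.001, -0.0]]
force: [-1.0, -0.9, -1.1]
grip_width: 0.534
```

```bash
python3 - <<'E'
from h import *
go(502.3,-14.7,140)
p=bot.camera('scene')
cv2.imwrite('pics/sc20.png',cv2.resize(p['frame'][120:270,240:390,::-1],None,fx=4,fy=4,interpolation=cv2.INTER_CUBIC))
E
```

```text
t 31.65 pos [564.8  95.8 139.7] grip 0.534 F [-1.  -0.9 -1.1] -> shift [ -0.3 -62.4 110.6] turn [-0. -0.  0.]
```

View pics/sc20.png

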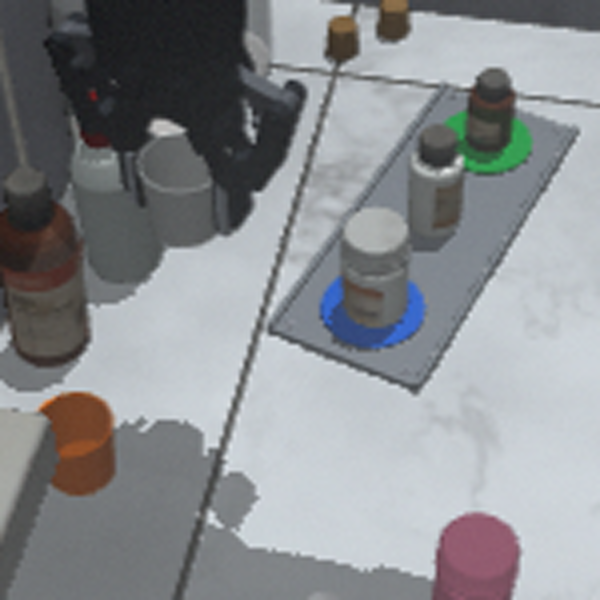

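Call:
send_rows(series=[[0, -10, 18, 0, 0, 0, -1], [0, -25, 44, 0, 0, 0, -1], [0, -40, 71, 0, 0, 0, -1], [0, -53, 94, 0, 0, 0, -1], [0, -60, 106, 0, 0, 0, -1], [0, -62.4, 110.6, 0, 0, 0, -1], [0, -62.4, 110.6, 0, 0, 0, -1], [0, -62.4, 110.6, 0, 0, 0, -1], [0, -62.4, 110.6, 0, 0, 0, -1]])

```text
t: 32.6
position: [502.5, -14.1, 139.2]
orientation: [[-0.002, 1.0, 0.0], [0.0, 0.0, -1.0], [-1.0, -0.002, -0.0]]
force: [0.5, 0.5, -0.5]
grip_width: 0.532
```

```bash
python3 - <<'E'
from h import *
go(502.3,-14.7,70)
E
```

```text
t 32.6 pos [502.5 -14.1 139.2] grip 0.532 F [ 0.5  0.5 -0.5] -> shift [69.2 -0.1  0.7] turn [ 0.  -0.   0.1]
```

Call:
send_rows(series=[[15, 0, 0.5, 0, 0, 0, -1], [35, 0, 0.5, 0, 0, 0, -1], [55, 0, 0.5, 0, 0, 0, -1], [66, 0, 0.5, 0, 0, 0, -1], [71, 0, 0.5, 0, 0, 0, -1], [71, 0, 0.5, 0, 0, 0, -1], [71, 0, 0.5, 0, 0, 0, -1]])

```text
t: 33.3
position: [502.9, -14.4, 68.8]
orientation: [[-0.001, 1.0, 0.0], [0.0, 0.0, -1.0], [-1.0, -0.001, -0.0]]
force: [0.2, 0.2, -0.3]
grip_width: 0.533
```

```bash
python3 - <<'E'
from h import *
go(502.3,-14.7,62)
p=bot.camera('scene')
cv2.imwrite('pics/sc21.png',cv2.resize(p['frame'][110:230,280:400,::-1],None,fx=5,fy=5,interpolation=cv2.INTER_CUBIC))
E
```

```text
t 33.3 pos [502.9 -14.4  68.8] grip 0.533 F [ 0.2  0.2 -0.3] -> shift [ 6.8 -0.6  0.3] turn [ 0. -0.  0.]
```

View pics/sc21.png

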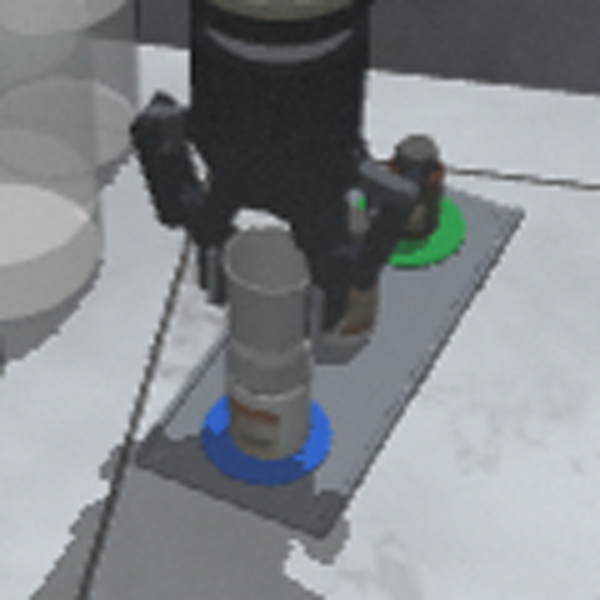

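Call:
send_rows(series=[[2, -0.5, 0.3, 0, 0, 0, -1], [4, -0.5, 0.3, 0, 0, 0, -1], [5.2, -0.5, 0.3, 0, 0, 0, -1], [5.8, -0.5, 0.3, 0, 0, 0, -1], [5.8, -0.5, 0.3, 0, 0, 0, -1]])

```text
t: 33.85
position: [502.5, -14.8, 63.1]
orientation: [[-0.001, 1.0, 0.0], [0.0, 0.0, -1.0], [-1.0, -0.001, -0.0]]
force: [-0.8, -0.8, -0.4]
grip_width: 0.534
```

Call:
send_rows(series=[[0.6, 0, 0, 0, 0, 0, -1], [1.1, 0, 0, 0, 0, 0, -1], [1.1, 0, 0, 0, 0, 0, -1]])

```text
t: 34.15
position: [502.4, -14.8, 61.9]
orientation: [[-0.001, 1.0, 0.0], [0.0, 0.0, -1.0], [-1.0, -0.001, -0.0]]
force: [0.1, -0.5, -0.7]
grip_width: 0.531
```

Call:
send_rows(series=[[0.5, 0, 0, 0, 0, 0, -1], [0.9, 0, 0, 0, 0, 0, -1], [0.9, 0, 0, 0, 0, 0, -1]])

```text
t: 34.45
position: [502.6, -14.7, 61.4]
orientation: [[-0.0, 1.0, 0.0], [0.0, 0.0, -1.0], [-1.0, -0.0, -0.0]]
force: [-0.1, -0.4, 3.7]
grip_width: 0.532
```

Contact with the lid shows as 3.7 N, so I'll release and retreat straight up.

Call:
send_rows(series=[[0, 0, 0, 0, 0, 0, 0.2], [0, 0, 0, 0, 0, 0, 0.4], [0, 0, 0, 0, 0, 0, 0.7], [0, 0, 0, 0, 0, 0, 1], [0, 0, 0, 0, 0, 0, 1], [0, 0, 0, 0, 0, 0, 1], [0, 0, 0, 0, 0, 0, 1], [-10, 0, 0, 0, 0, 0, 1], [-30, 0, 0, 0, 0, 0, 1], [-60, 0, 0, 0, 0, 0, 1], [-100, 0, 0, 0, 0, 0, 1], [-140, 0, 0, 0, 0, 0, 1]])

```text
t: 35.65
position: [502.2, -14.8, 203.4]
orientation: [[-0.0, 1.0, 0.0], [0.0, 0.0, -1.0], [-1.0, -0.0, -0.0]]
force: [0.8, 0.2, -0.9]
grip_width: 0.995
```

```bash
python3 - <<'E'
from h import *
go(300,300,260)
p=bot.camera('scene')
cv2.imwrite('pics/sc22.png',cv2.resize(p['frame'][90:230,270:410,::-1],None,fx=4,fy=4,interpolation=cv2.INTER_CUBIC))
E
```

```text
t 35.65 pos [502.2 -14.8 203.4] grip 0.995 F [ 0.8  0.2 -0.9] -> shift [ -56.4 -202.1 -314.9] turn [ 0. -0.  0.]
```

View pics/sc22.png

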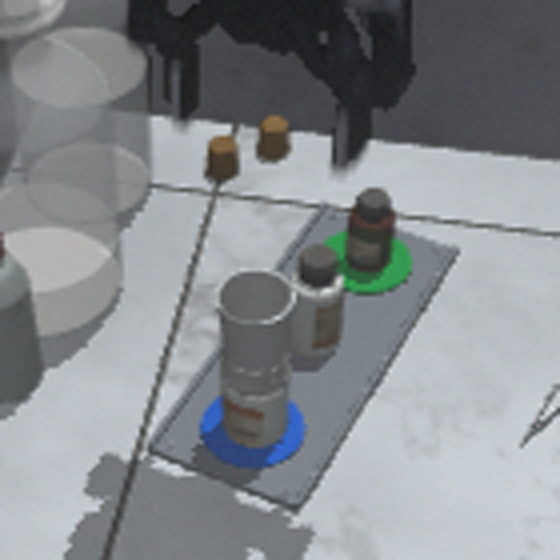

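The cup stands on the jar. I'll move the arm clear for a final check in both views.

Call:
send_rows(series=[[-50, 0, 0, 0, 0, 0, 1], [-56, -40, -60, 0, 0, 0, 1], [-56, -80, -120, 0, 0, 0, 1], [-56, -120, -180, 0, 0, 0, 1], [-56, -160, -240, 0, 0, 0, 1], [-56, -200, -300, 0, 0, 0, 1], [-56, -200, -340, 0, 0, 0, 1], [-56, -200, -390, 0, 0, 0, 1], [-56, -200, -390, 0, 0, 0, 1], [-56, -200, -390, 0, 0, 0, 1], [-56, -200, -390, 0, 0, 0, 1], [-56, -200, -390, 0, 0, 0, 1]])

```text
t: 36.9
position: [303.6, 375.6, 264.4]
orientation: [[0.008, 1.0, 0.003], [-0.0, 0.003, -1.0], [-1.0, 0.008, 0.0]]
force: [-1.3, -0.9, -0.3]
grip_width: 1.003
```

```bash
python3 - <<'E'
from h import *
r=(0,0,255);y=(0,255,255)
def items(b,g):
    m=(np.array(b)+g)/2
    return [(*b,9,34,y),(*b,127,23.5,r),(*b,81,22.5,r),(*g,9,34,y),(*g,9,16.5,r),(*g,67,11,r),(*m,6,18,r),(*m,84,12,r)]
p=ov('scene',items((501.8,-13),(496.8,-193)),(280,90,410,230),'pics/f1.png',4.2)
q=ov('top',items((502,-16.3),(497.8,-196.1)),(330,150,460,240),'pics/f2.png',6)
ps={'scene':p,'top':q}
for n,x,h in [("brown",(497,-194),67),("jar/cup",(502,-15),127),("white",(499,-105),84),("spare",(416,227),66),("amber",(688,80),140),("wash",(684,3),145)]:
    print(n);topring(ps,x,35,h-10,h+8)
E
```

```text
brown
   scene few 0
   top 61 mean [ 494.5 -195.4   65.3] mec [ 494.4 -197.3] 13.0 z [58.4 65.3 69.4]
jar/cup
   scene few 0
   top 65 mean [505.3 -15.6 124.5] mec [502.3 -15. ] 23.6 z [119.1 124.5 129.2]
white
   scene few 0
   top 81 mean [ 498.1 -107.8   82.6] mec [ 499.1 -107.9] 13.1 z [76.8 82.9 86.6]
spare
   scene few 0
   top 77 mean [415.5 225.6  65. ] mec [416.1 226. ] 12.4 z [59.8 65.3 69.1]
amber
   scene 128 mean [686.6  92.4 137.8] mec [693.1  85.7] 31.5 z [131.3 138.1 145.4]
   top 108 mean [685.3  88.7 138.3] mec [693.7  84.5] 30.0 z [131.2 138.2 144.7]
wash
   scene 153 mean [682.5  -8.7 143. ] mec [684.8  -4.3] 29.9 z [135.4 142.4 152.4]
   top 70 mean [677.6   2.  141.7] mec [681.8  -4.4] 27.2 z [135.7 141.1 149.8]
```

View pics/f1.png

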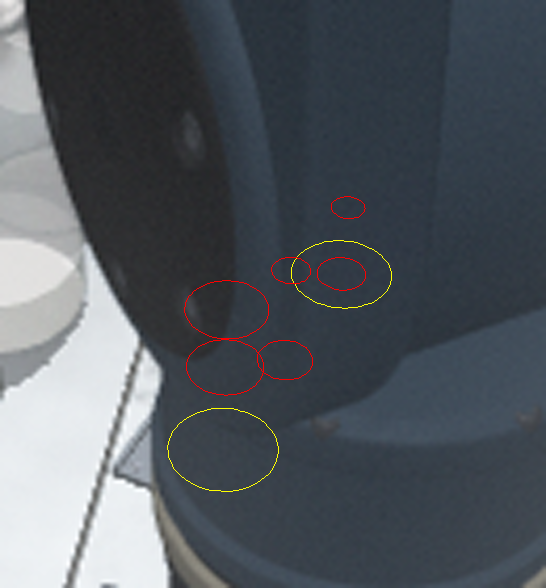

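View pics/f2.png

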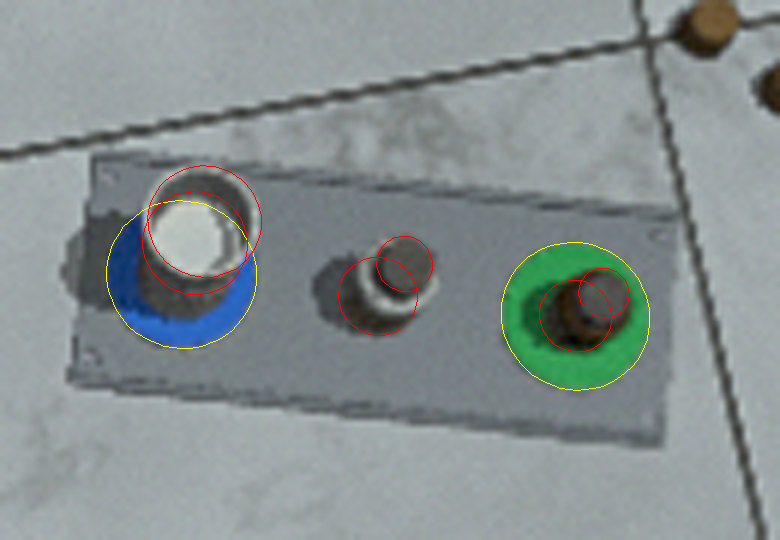

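```bash
python3 - <<'E'
from h import *
q=bot.camera('top')
for x,h in [((688,80),140),((684,3),145)]: topring({'top':q},x,40,h-12,h+8)
print(bot.read_state()['t'],bot.finish_job())
E
```

```text
top 137 mean [692.1  88.8 137.9] mec [695.3  82.2] 33.6 z [130.9 137.7 145.8]
   top 81 mean [676.9  -0.8 141.8] mec [679.   -5.9] 28.9 z [134.4 141.7 150.4]
the job is handed in; nothing more can be done
37.05 None
```

The row is set out and handed in at 37 s. The brown vial is on the green pad, the jar on the blue pad, and the black-capped white vial half-way between them. The cup is on the jar's lid. I did the moves in the order asked.

**Positions:**
- In the last top view, the brown vial, jar and cup match their target outlines to about 1–2 mm.
- The white vial sits about 1–1.5 mm from the exact mid-point, towards the green pad. I left it there.

**Upright and clear:** Everything stands upright, and the arm is well clear of it. The arm blocked the scene camera at the very end, so that view was last checked just after I released the cup.

**Bystanders:** The spare vial, slim brown bottle and squeeze bottle measure where they stood at the start, within the noise of the depth readings.

**Disagreements:**
- **Finger length:** the fingers end about 27 mm short of the reported TCP. I found this by camera before the first grasp and allowed for it.
- **Camera offset:** the two cameras differ by about 3 mm in y, so I used the average.
- **Height reading in x:** cap heights read 2–4 mm low in x compared with the robot, so I relied on pad positions and outline overlays instead.

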